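# Pack cylinder barrels and chromed rods in the chocked transport cradle

## Task

Pack the washed hydraulic cylinder parts in the yellow transport cradle: lay every grey barrel in a V notch of the cradle, then set the two yellow chock strips down over the barrels, one above each black bearer, so that they cannot roll. Lay every chromed rod in the notches on top of the yellow strips, press the preservative can's white nozzle cap fully down and let it spring back, and only then lock the rods with the red chock strip across their middles. Bars lie centred on the cradle, strips sit level and fully down; where a layer has only two bars use its two outer notches, and leave the other things on the bench where they are.

Things in the scene. Friction and masses are not known exactly. Their poses are not given: they have to be found in the camera images.
- cradle: transport cradle, fixed: yellow plate 200 x 240 x 8 mm with two black toothed bearers, each 24 mm thick, 60 mm either side of its middle (x = -60, +60). Origin: centre of its underside; z up. Bars lie along its x axis on both bearers, in V notches at y = -70, 0, +70 mm (faces 35 degrees from level, mouth 40, 14 deep, valleys 26 mm above the table, bearer tops 40 mm)
- seat_barrel (a point): middle of a barrel seated in the cradle's middle notch, 52 mm above the table; axes as the cradle; the outer notches are 70 mm either side along y
- seat_chock_near (a point): where the centre of a yellow strip comes to rest over the barrels above the nearer bearer (96 mm above the table), the strip's long axis along the cradle's y; axes as the cradle
- seat_chock_far (a point): the same above the farther bearer (at cradle x = +60 mm)
- seat_rod (a point): middle of a rod seated in the middle notches of both yellow strips, 133 mm above the table; outer notches 70 mm either side along y; axes as the cradle
- seat_top_chock (a point): where the centre of the red strip comes to rest across the rods (170 mm above the table), its long axis along the cradle's y; axes as the cradle
- barrel1_c (a point): grey steel cylinder barrel tube, bright band near each end, 42 mm diameter, 190 mm long, about 0.65 kg; this point is its middle; its own x axis runs along the tube (it may be rolled to any angle about x). It starts in a rest on a fixed drip tray, neighbours 68 mm apart with comb teeth (50 mm high, 50 mm either side of the middle) between, axis 42 mm above the table. None when absent
- barrel2_c (a point): grey steel cylinder barrel tube, bright band near each end, 42 mm diameter, 190 mm long, about 0.65 kg; this point is its middle; its own x axis runs along the tube (it may be rolled to any angle about x). It starts in a rest on a fixed drip tray, neighbours 68 mm apart with comb teeth (50 mm high, 50 mm either side of the middle) between, axis 42 mm above the table. None when absent
- barrel3_c (a point): grey steel cylinder barrel tube, bright band near each end, 42 mm diameter, 190 mm long, about 0.65 kg; this point is its middle; its own x axis runs along the tube (it may be rolled to any angle about x). It starts in a rest on a fixed drip tray, neighbours 68 mm apart with comb teeth (50 mm high, 50 mm either side of the middle) between, axis 42 mm above the table. None when absent
- rod1_c (a point): bright chromed piston rod, 26 mm diameter over its plain 176 mm, with a brass-coloured spigot 18 mm thick, 10 mm long at each end, about 0.7 kg; this point is its middle; its own x axis runs along the rod (it may be rolled to any angle about x). It starts in a rest on a fixed drip tray, neighbours 68 mm apart with comb teeth (50 mm high, 50 mm either side of the middle) between, axis 32 mm above the table. None when absent
- rod2_c (a point): bright chromed piston rod, 26 mm diameter over its plain 176 mm, with a brass-coloured spigot 18 mm thick, 10 mm long at each end, about 0.7 kg; this point is its middle; its own x axis runs along the rod (it may be rolled to any angle about x). It starts in a rest on a fixed drip tray, neighbours 68 mm apart with comb teeth (50 mm high, 50 mm either side of the middle) between, axis 32 mm above the table. None when absent
- rod3_c (a point): bright chromed piston rod, 26 mm diameter over its plain 176 mm, with a brass-coloured spigot 18 mm thick, 10 mm long at each end, about 0.7 kg; this point is its middle; its own x axis runs along the rod (it may be rolled to any angle about x). It starts in a rest on a fixed drip tray, neighbours 68 mm apart with comb teeth (50 mm high, 50 mm either side of the middle) between, axis 32 mm above the table. None when absent
- chock_a_c (a point): centre (half-way up) of one of two like yellow chock strips: 200 mm long (its x), 36 thick (y), 65 high (z up), 0.24 kg, upright on the table. Across its underside 3 wide V notches (mouth 40, 14 deep) fit over barrels, across its top 3 narrower ones (mouth 31, 11 deep) take rods: in the middle and 70 mm either side. Grip at the black roundels in its middle
- chock_b_c (a point): centre (half-way up) of one of two like yellow chock strips: 200 mm long (its x), 36 thick (y), 65 high (z up), 0.24 kg, upright on the table. Across its underside 3 wide V notches (mouth 40, 14 deep) fit over barrels, across its top 3 narrower ones (mouth 31, 11 deep) take rods: in the middle and 70 mm either side. Grip at the black roundels in its middle
- top_chock_c (a point): centre (half-way up) of the red top chock strip: 200 mm long (its x), 36 mm thick (y), 64 mm high (z up), flat on top, 0.2 kg, upright on the table. Across its underside 3 V notches (mouth 31 mm, 11 mm deep), in the middle and 70 mm either side, fit over the rods. A black roundel on each side marks the grip
- spray_cap (a joint): downward travel of the sprung white nozzle cap of the preservative can, 0 = up, 0.007 = fully down (m); it needs 3 N to start and 10 N to go fully down, and springs back by itself
- cap_top (a point): centre of the top face of that nozzle cap (33 mm wide, flat, 227 mm above the table when up), on a green aerosol can, 64 mm wide, clamped upright in a fixed bracket behind the cradle (about 170 mm from the cradle's middle along its +x axis), nozzle towards the cradle; z up
- coupling: brass hose coupling with a square collar, 85 mm long, lying loose on the table; not part of the job
- wrench: wrench lying loose; not part of the job
- die_set: round dark steel crimping die set, 76 mm wide, 54 mm high, standing loose; not part of the job
- pin_cup: red cup, 80 mm wide, 70 mm high, standing loose; not part of the job
- grease_tin: blue grease jar, 84 mm wide, 100 mm high, standing loose; not part of the job
- brush: brush lying loose; not part of the job
Not all that is in view belongs to the job. What is shaped like the part that bears rod3_c but green is not meant.

How it is judged:
On the way, in this order (a step that is already met when the one before it is completed fails the run):
1. every barrel lies in a notch of the cradle (x of barrel1_c in the frame of cradle between -0.02 and 0.02 m and z of barrel1_c in the frame of cradle between 0.0466 and 0.0566 m and (y of barrel1_c in the frame of cradle between -0.08 and -0.06 m or y of barrel1_c in the frame of cradle between -0.01 and 0.01 m or y of barrel1_c in the frame of cradle between 0.06 and 0.08 m) and angle between the x axis of each of barrel1_c, barrel2_c, barrel3_c and the x axis of cradle, either way round below 0.07 rad and x of barrel2_c in the frame of cradle between -0.02 and 0.02 m and z of barrel2_c in the frame of cradle between 0.0466 and 0.0566 m and (y of barrel2_c in the frame of cradle between -0.08 and -0.06 m or y of barrel2_c in the frame of cradle between -0.01 and 0.01 m or y of barrel2_c in the frame of cradle between 0.06 and 0.08 m) and x of barrel3_c in the frame of cradle between -0.02 and 0.02 m and z of barrel3_c in the frame of cradle between 0.0466 and 0.0566 m and (y of barrel3_c in the frame of cradle between -0.08 and -0.06 m or y of barrel3_c in the frame of cradle between -0.01 and 0.01 m or y of barrel3_c in the frame of cradle between 0.06 and 0.08 m) and (y of barrel1_c in the frame of cradle between -0.08 and -0.06 m or y of barrel2_c in the frame of cradle between -0.08 and -0.06 m or y of barrel3_c in the frame of cradle between -0.08 and -0.06 m) and (y of barrel1_c in the frame of cradle between 0.06 and 0.08 m or y of barrel2_c in the frame of cradle between 0.06 and 0.08 m or y of barrel3_c in the frame of cradle between 0.06 and 0.08 m)), for 0.2 s.
2. both yellow chock strips sit over the barrels, one above each bearer (all of step 1 and z of chock_a_c in the frame of cradle between 0.0898 and 0.1018 m and y of chock_a_c in the frame of cradle between -0.012 and 0.012 m and (x of chock_a_c in the frame of cradle between -0.085 and -0.035 m or x of chock_a_c in the frame of cradle between 0.035 and 0.085 m) and angle between each of chock_a_c, chock_b_c's own z axis and vertical below 0.08 rad and angle between the x axis of each of chock_a_c, chock_b_c and the y axis of cradle, either way round below 0.1 rad and z of chock_b_c in the frame of cradle between 0.0898 and 0.1018 m and y of chock_b_c in the frame of cradle between -0.012 and 0.012 m and (x of chock_b_c in the frame of cradle between -0.085 and -0.035 m or x of chock_b_c in the frame of cradle between 0.035 and 0.085 m) and horizontal distance between chock_a_c and chock_b_c above 0.07 m), for 0.2 s.
3. every rod lies in the notches of the yellow strips (all of step 2 and (y of rod1_c in the frame of cradle between -0.08 and -0.06 m or y of rod2_c in the frame of cradle between -0.08 and -0.06 m or y of rod3_c in the frame of cradle between -0.08 and -0.06 m) and (y of rod1_c in the frame of cradle between 0.06 and 0.08 m or y of rod2_c in the frame of cradle between 0.06 and 0.08 m or y of rod3_c in the frame of cradle between 0.06 and 0.08 m) and x of rod1_c in the frame of cradle between -0.02 and 0.02 m and z of rod1_c in the frame of cradle between 0.1281 and 0.1381 m and (y of rod1_c in the frame of cradle between -0.08 and -0.06 m or y of rod1_c in the frame of cradle between -0.01 and 0.01 m or y of rod1_c in the frame of cradle between 0.06 and 0.08 m) and angle between the x axis of each of rod1_c, rod2_c, rod3_c and the x axis of cradle, either way round below 0.07 rad and x of rod2_c in the frame of cradle between -0.02 and 0.02 m and z of rod2_c in the frame of cradle between 0.1281 and 0.1381 m and (y of rod2_c in the frame of cradle between -0.08 and -0.06 m or y of rod2_c in the frame of cradle between -0.01 and 0.01 m or y of rod2_c in the frame of cradle between 0.06 and 0.08 m) and x of rod3_c in the frame of cradle between -0.02 and 0.02 m and z of rod3_c in the frame of cradle between 0.1281 and 0.1381 m and (y of rod3_c in the frame of cradle between -0.08 and -0.06 m or y of rod3_c in the frame of cradle between -0.01 and 0.01 m or y of rod3_c in the frame of cradle between 0.06 and 0.08 m)), for 0.2 s.
4. the nozzle cap is pressed down with the rods in place ((y of rod1_c in the frame of cradle between -0.08 and -0.06 m or y of rod2_c in the frame of cradle between -0.08 and -0.06 m or y of rod3_c in the frame of cradle between -0.08 and -0.06 m) and (y of rod1_c in the frame of cradle between 0.06 and 0.08 m or y of rod2_c in the frame of cradle between 0.06 and 0.08 m or y of rod3_c in the frame of cradle between 0.06 and 0.08 m) and x of rod1_c in the frame of cradle between -0.02 and 0.02 m and z of rod1_c in the frame of cradle between 0.1281 and 0.1381 m and (y of rod1_c in the frame of cradle between -0.08 and -0.06 m or y of rod1_c in the frame of cradle between -0.01 and 0.01 m or y of rod1_c in the frame of cradle between 0.06 and 0.08 m) and angle between the x axis of each of rod1_c, rod2_c, rod3_c and the x axis of cradle, either way round below 0.07 rad and x of rod2_c in the frame of cradle between -0.02 and 0.02 m and z of rod2_c in the frame of cradle between 0.1281 and 0.1381 m and (y of rod2_c in the frame of cradle between -0.08 and -0.06 m or y of rod2_c in the frame of cradle between -0.01 and 0.01 m or y of rod2_c in the frame of cradle between 0.06 and 0.08 m) and x of rod3_c in the frame of cradle between -0.02 and 0.02 m and z of rod3_c in the frame of cradle between 0.1281 and 0.1381 m and (y of rod3_c in the frame of cradle between -0.08 and -0.06 m or y of rod3_c in the frame of cradle between -0.01 and 0.01 m or y of rod3_c in the frame of cradle between 0.06 and 0.08 m) and value of joint spray_cap above 0.005 m), for 0.1 s.
5. the nozzle cap has sprung back and the red chock strip locks the rods ((y of rod1_c in the frame of cradle between -0.08 and -0.06 m or y of rod2_c in the frame of cradle between -0.08 and -0.06 m or y of rod3_c in the frame of cradle between -0.08 and -0.06 m) and (y of rod1_c in the frame of cradle between 0.06 and 0.08 m or y of rod2_c in the frame of cradle between 0.06 and 0.08 m or y of rod3_c in the frame of cradle between 0.06 and 0.08 m) and x of rod1_c in the frame of cradle between -0.02 and 0.02 m and z of rod1_c in the frame of cradle between 0.1281 and 0.1381 m and (y of rod1_c in the frame of cradle between -0.08 and -0.06 m or y of rod1_c in the frame of cradle between -0.01 and 0.01 m or y of rod1_c in the frame of cradle between 0.06 and 0.08 m) and angle between the x axis of each of rod1_c, rod2_c, rod3_c and the x axis of cradle, either way round below 0.07 rad and x of rod2_c in the frame of cradle between -0.02 and 0.02 m and z of rod2_c in the frame of cradle between 0.1281 and 0.1381 m and (y of rod2_c in the frame of cradle between -0.08 and -0.06 m or y of rod2_c in the frame of cradle between -0.01 and 0.01 m or y of rod2_c in the frame of cradle between 0.06 and 0.08 m) and x of rod3_c in the frame of cradle between -0.02 and 0.02 m and z of rod3_c in the frame of cradle between 0.1281 and 0.1381 m and (y of rod3_c in the frame of cradle between -0.08 and -0.06 m or y of rod3_c in the frame of cradle between -0.01 and 0.01 m or y of rod3_c in the frame of cradle between 0.06 and 0.08 m) and z of top_chock_c in the frame of cradle between 0.164 and 0.176 m and y of top_chock_c in the frame of cradle between -0.012 and 0.012 m and x of top_chock_c in the frame of cradle between -0.03 and 0.03 m and angle between top_chock_c's own z axis and vertical below 0.08 rad and angle between the x axis of top_chock_c and the y axis of cradle, either way round below 0.1 rad and value of joint spray_cap below 0.0015 m), for 0.2 s.
At the end, for the whole second after the job is handed in: Bars lie in notches, both outer ones used (5 mm in height, 10 mm aside, 20 mm along); yellow strips sit level over the barrels, one above each bearer (6 mm in height, 25 mm along the bars), the red one on the rods within 30 mm of their middle; the cap is up; all is released and at rest (all of step 2 and all of step 5 and linear speed of each of barrel1, barrel2, barrel3, rod1, rod2, rod3, chock_a, chock_b, top_chock below 0.02 m/s); the robot touches nothing.
It fails at once if a thing that is not part of the job is pushed more than 40 mm (distance of any of coupling, wrench, die_set, pin_cup, grease_tin, brush from where it was at the start of the episode above 0.04 m).
Of barrel1, barrel2, barrel3 only 2 to 3 are there at a start; the rules pass over those that are not, and their reading is None.
Of rod1, rod2, rod3 only 2 to 3 are there at a start; the rules pass over those that are not, and their reading is None.
At some moment in a run one of barrel1, barrel2, barrel3, rod1, rod2, rod3, top_chock may be knocked a few centimetres aside while the robot is not near it.
Once in a run the grip may slacken for a moment while it holds something.
It also fails if it takes over 210 s, if anything falls off the work surface, if the arm or the gripper's body presses on something with over 40 N, if the wrist force passes 120 N, or if a joint passes its speed limit or range.

## Robot

A 6-joint arm with a two-finger parallel gripper is mounted at the origin on the work surface. World frame = base frame: x ahead of the robot, y to its left, z up, the work surface at z = 0. Lengths are in m, angles in rad, forces in N, time in s.
With the tool pointing down it reaches from about 0.35 to 0.775 m from the base axis. Payload 5.5 kg.
Tool frame: the origin (TCP) lies between the finger pads; the fingertips stand 8 mm ahead of it and the grasp point (between the pads) lies 11 mm behind it; z points along the fingers, y is the line along which they close (so a half turn about z gives the same grasp; the last joint's range is limited). The gripper opens to 85 mm and grips with 20 to 120 N. Pads are 22 mm wide; open, the fingers measure 114 mm over their backs; the gripper's body (76 mm by 85 mm) begins 54 mm behind the grasp point. The pads swing forward as they close: fully open they stand 13 mm farther back than shut.
Start: joints at [-1.429, 0.313, 0.046, 1.304, 0, 1.431], TCP at [0.16, -0.552, 0.239] pointing down, gripper open.
Joint ranges: [-2.76, 2.76], [-0.86, 1.69], [-1.03, 1.26], [-2.2, 2.34], [-1.47, 1.5], [-3.14, 3.14]. Speed limits (rad/s): [2.57, 2.57, 3.14, 3.14, 3.14, 3.14].

## Interface

Orientations are given as a unit quaternion [w, x, y, z].
In Python, from workcell import status, vision, job gives the robot as it stands. The module is installed in compiled form; this text tells all that it offers.
- The arm moves only by the tool apply_moves, never from a script. Its argument "moves" is one flat list of numbers, 6 for each row, row after row: the shift along the world's x, y, z in units of 25 mm (1.0 is 25 mm), then the turn, a rotation vector about the world's x, y, z in rad. In form: [x, y, z, rx, ry, rz, x, y, z, rx, ry, rz, ...]. A call has 1 to 20 rows; each row is the pose to reach, as a shift and turn from the pose commanded when the call began; what a row does not reach only later rows make up. A row lasts 1/12 s, in which the tool goes at most 41.7 mm and 7.16 degrees, less where a joint would pass 70% of its speed; a pose out of reach is approached as far as the arm can. A call with a gripper value outside its range is refused whole. "claw" is the opening in per cent of the stroke, from 0 (shut) to 100 (fully open), set as the call begins (left out, the last holds). The fingers move at their own pace and stop on an object; "newtons" is the grip in N (left out, the last holds). Time passes only in rows, so rows that repeat a pose let the fingers close. It gives the time, the measured TCP pose, the force, the opening and the grip force at its end, in the units of the state.
- status.get_state(): the state, without advancing time (a new reading comes with each control period).
- vision.read_camera(name): name is "side" or "top" or "wrist"; returns a dict with "image" (420x560x3 uint8, blue, green, red), "camera_matrix" (3x3 intrinsics, pixels), "camera_from_world" (4x4, takes a point from world to camera coordinates). Camera axes: x right, y down, z forward; pixel columns grow to the right and rows downward; lengths in m; the calibration is good to about 2 mm. A picture is of the moment at which its call begins. There is no depth.
- job.hand_in(): hands the job in; it is judged then, once.
The state is a dict: "clock": time; "joint_pos": joint angles; "qvel": joint speeds; "tau": joint torques, N m; "tcp_pos": TCP position; "orientation": TCP orientation; "wrist_force": force on the tool from outside, world axes, zero at the start; "ft_torque": the same for the moment, N m; "finger_gap": finger opening in m; "grip_force": force on a finger pad.
Only numpy, scipy, OpenCV 4.12 (cv2) and the standard library are available. Lean on these libraries where they do the work, as an engineer would, in place of code of your own. Each camera call takes 0.05 s, during which the arm holds its last target. There are 200 camera calls.

## Working session

There is one attempt and no reset: what is moved stays moved. The work goes in short steps, Python scripts to look and compute and a tool call to move; the robot and the scene stay as the last step left them, time stands still between calls to the robot, and variables do not carry over. Pictures are saved under pics/ and viewed, at most 14 in all, crops included, and the job is handed in when it is done.

Besides the shell and the picture viewer there is one more tool, called after "Request:" by a JSON object that holds its "method" and its "body", one argument or row to a line. apply_moves: Moves the arm, as the interface text tells. Its arguments: {"type":"object","properties":{"moves":{"type":"array","items":{"type":"number"}},"claw":{"type":"number"},"newtons":{"type":"number"}},"required":["moves"]}

```bash
mkdir -p pics
cat > h.py <<'E'
import numpy as np, cv2
from workcell import status, vision, job
def cam(n,save=None):
    c=vision.read_camera(n)
    if save: cv2.imwrite('pics/'+save,c['image'])
    return c
def ray(c,u,v,z):
    K=np.array(c['camera_matrix']);T=np.array(c['camera_from_world'])
    R,t=T[:3,:3],T[:3,3]; o=-R.T@t; d=R.T@np.linalg.solve(K,[u,v,1.0])
    return o+d*(z-o[2])/d[2]
def proj(c,p):
    T=np.array(c['camera_from_world']);q=T[:3,:3]@np.array(p)+T[:3,3];k=np.array(c['camera_matrix'])@q
    return k[:2]/k[2]
E
python3 - <<'E'
from h import *
for n in('top','side'):
    c=cam(n,n+'0.png')
    T=np.array(c['camera_from_world']);print(n,-T[:3,:3].T@T[:3,3],T[:3,:3].round(2).tolist(),np.array(c['camera_matrix'])[0])
    np.savez('pics/'+n+'0.npz',**c)
print(status.get_state())
E
```

```text
top [2.65479792e-01 1.50840308e-03 1.65173126e+00] [[0.01, -1.0, -0.01], [-0.99, -0.01, -0.12], [0.12, 0.01, -0.99]] [416.52938225   0.         278.06777698]
side [-0.00732294  0.67928149  0.86592881] [[-0.84, -0.55, 0.0], [-0.36, 0.55, -0.75], [0.41, -0.63, -0.66]] [388.64318071   0.         273.63832583]
{'clock': 0.1, 'joint_pos': array([-1.42860584e+00,  3.13920237e-01,  4.51157829e-02,  1.30363652e+00,
        1.62903762e-05,  1.43122553e+00]), 'qvel': array([ 0.00150075, -0.00108152,  0.00365267,  0.00039846,  0.00035489,
        0.00081304]), 'tau': array([ 2.36285588e-03, -4.81723523e+01,  2.99244761e+01,  1.26744094e-02,
       -7.66601784e-05, -1.24289008e-05]), 'tcp_pos': array([ 0.15982524, -0.55187708,  0.23851042]), 'orientation': array([-8.22333525e-04,  9.90092391e-01,  1.40415030e-01,  7.06806299e-06]), 'wrist_force': array([ 0.25124166, -0.28489172,  0.47739691]), 'ft_torque': array([-0.01391075, -0.02501767,  0.0489793 ]), 'grip_force': 0.0, 'finger_gap': 0.0856159999954011}
```

View pics/top0.png

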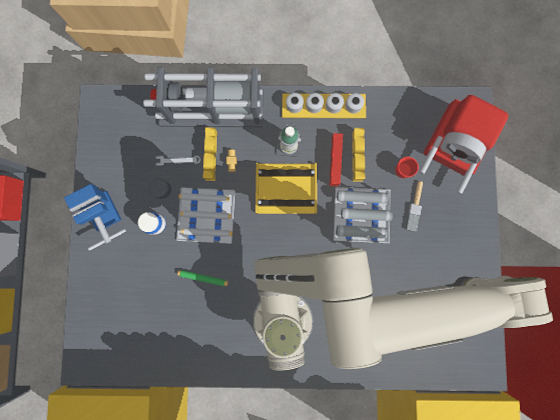

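View pics/side0.png

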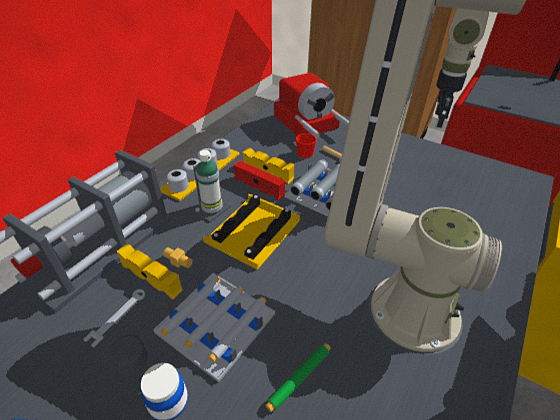

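Run:
```python
from h import *
i=cv2.imread('pics/top0.png')[85:255,140:430]
cv2.imwrite('pics/z1.png',cv2.resize(i,(798,468),interpolation=cv2.INTER_CUBIC))
```

```text
(no output)
```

View pics/z1.png

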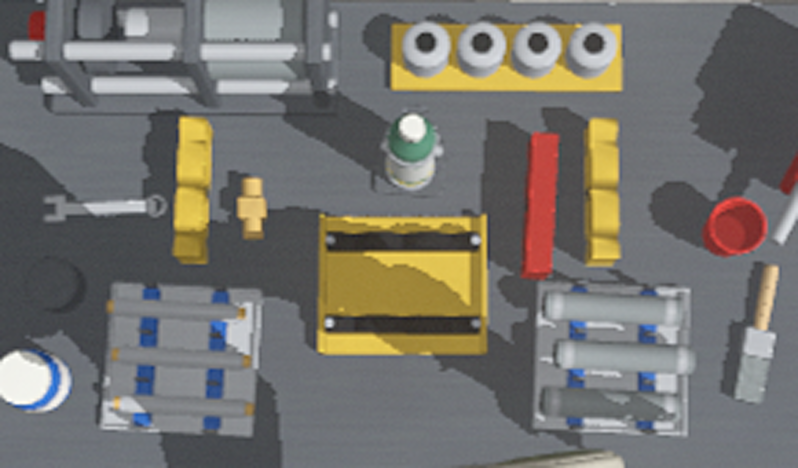

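```bash
cat > m.py <<'E'
from h import *
def load(): return dict(np.load('pics/top0.npz'))
def blobs(c,lo,hi,z,amin=60,roi=None):
    hsv=cv2.cvtColor(c['image'],cv2.COLOR_BGR2HSV); m=cv2.inRange(hsv,lo,hi)
    if roi: q=np.zeros_like(m); a,b,e,f=roi; q[b:f,a:e]=m[b:f,a:e]; m=q
    out=[]
    for k in cv2.findContours(m,cv2.RETR_EXTERNAL,cv2.CHAIN_APPROX_NONE)[0]:
        if cv2.contourArea(k)<amin: continue
        w=np.array([ray(c,u,v,z)[:2] for u,v in k[:,0]]).astype(np.float32)
        (x,y),(a,b),t=cv2.minAreaRect(w*1000); out.append((k[:,0].mean(0).round(),round(x),round(y),round(a),round(b),round(t,1)))
    return out
E
python3 - <<'E'
from m import *
c=load()
print('yellow z8');[print(b) for b in blobs(c,(20,80,60),(34,255,255),.008,60,(180,120,400,225))]
print('yellow z65');[print(b) for b in blobs(c,(20,80,60),(34,255,255),.055,60,(180,120,400,225))]
print('red z64');[print(b) for b in blobs(c,(0,120,60),(8,255,255),.064,60,(320,120,350,200))]
# bars: zoomed centers -> world
for n,z,P in(('barrel ends',.05,[((545,307),(682,309)),((557,353),(692,359)),((542,400),(680,405))]),('rod',.036,[((108,306),(246,314)),((111,353),(252,362)),((112,402),(255,410))])):
  for p in P:
    e=[ray(c,u/2.752+140,v/2.752+85,z)[:2]*1000 for u,v in p]; print(n,e[0].round(),e[1].round(),((e[0]+e[1])/2).round(),np.linalg.norm(e[0]-e[1]).round())
print('cap',ray(c,411/2.752+140,127/2.752+85,.227).round(3))
print('bearer studs z.04',[ray(c,u/2.752+140,v/2.752+85,.04).round(3)[:2] for u,v in((330,241),(475,241),(330,324),(475,324))])
E
```

```text
yellow z8
(array([286., 188.]), 520, -7, 243, 206, 90.0)
(array([232., 159.]), 631, 211, 82, 36, 1.4)
(array([358., 154.]), 658, -297, 48, 218, 89.2)
(array([210., 154.]), 658, 301, 52, 219, 89.5)
yellow z65
(array([286., 188.]), 513, -7, 236, 200, 90.0)
(array([232., 159.]), 621, 205, 80, 35, 1.4)
(array([358., 154.]), 647, -288, 47, 212, 89.2)
(array([210., 154.]), 646, 292, 50, 212, 89.5)
red z64
(array([336., 160.]), 626, -202, 42, 208, 86.4)
barrel ends [ 480. -210.] [ 479. -403.] [ 480. -306.] 192.0
barrel ends [ 415. -227.] [ 409. -415.] [ 412. -321.] 188.0
barrel ends [ 350. -205.] [ 344. -397.] [ 347. -301.] 192.0
rod [478. 410.] [469. 213.] [473. 311.] 198.0
rod [411. 403.] [400. 202.] [406. 303.] 201.0
rod [342. 399.] [332. 197.] [337. 298.] 203.0
cap [ 0.687 -0.018  0.227]
bearer studs z.04 [array([0.574, 0.094]), array([ 0.576, -0.113]), array([0.455, 0.093]), array([ 0.457, -0.113])]
```

Request:
{"method": "apply_moves", "body": {
  "moves": [10, 9.6, 2.4, 0, 0, 1.259, 10, 9.6, 2.4, 0, 0, 1.259, 10, 9.6, 2.4, 0, 0, 1.259, 10, 9.6, 2.4, 0, 0, 1.259, 10, 9.6, 2.4, 0, 0, 1.259, 10, 9.6, 2.4, 0, 0, 1.259, 10, 9.6, 2.4, 0, 0, 1.259, 10, 9.6, 2.4, 0, 0, 1.259, 10, 9.6, 2.4, 0, 0, 1.259, 10, 9.6, 2.4, 0, 0, 1.259, 10, 9.6, 2.4, 0, 0, 1.259, 10, 9.6, 2.4, 0, 0, 1.259, 10, 9.6, 2.4, 0, 0, 1.259, 10, 9.6, 2.4, 0, 0, 1.259],
  "claw": 62
}}

```text
clock: 1.27
tcp_pos: [0.4093, -0.3128, 0.2989]
orientation: [-0.0, 0.719, 0.695, -0.0]
wrist_force: [-0.6, -1.2, 0.1]
finger_gap: 0.0528
grip_force: 0.0
```

Run:
```python
from h import *
c=cam('wrist','w1.png'); np.savez('pics/w1.npz',**c)
T=np.array(c['camera_from_world']);print(-T[:3,:3].T@T[:3,3],T[:3,:3].round(2).tolist(),np.array(c['camera_matrix'])[0])
s=status.get_state();print(s['tcp_pos'],s['orientation'],s['finger_gap'],s['wrist_force'],s['joint_pos'])
for p in((.480,-.306,.063),(.412,-.321,.063),(.347,-.301,.063)):print(proj(c,p))
```

```text
[ 0.41288627 -0.22968905  0.43349906] [[1.0, -0.03, -0.0], [-0.03, -0.94, 0.33], [-0.01, -0.33, -0.95]] [367.21746479   0.         281.31024847]
[ 0.40926913 -0.31290302  0.29903227] [-2.70774872e-04  7.18737657e-01  6.95281315e-01  1.28713917e-05] 0.05265591773842153 [-0.44044597 -0.61412552 -0.34980272] [-8.08672023e-01  1.86326092e-01  2.47712348e-02  1.40978318e+00
  2.21209127e-05  7.95298097e-01]
[349.79348379 158.56033772]
[283.58950226 175.08570219]
[219.21856722 158.05536431]
```

View pics/w1.png

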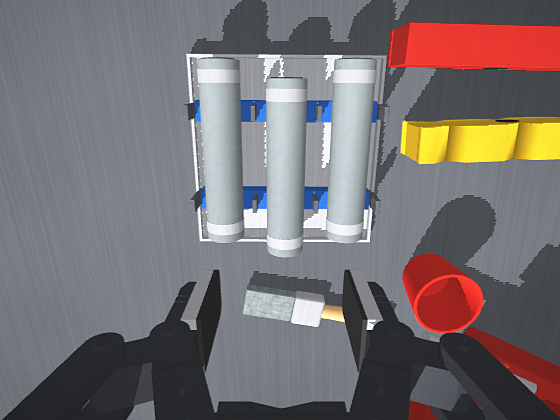

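Run:
```python
from h import *
c=dict(np.load('pics/w1.npz'))
img=c['image'];g=cv2.cvtColor(img,cv2.COLOR_BGR2GRAY).astype(int)
h=cv2.cvtColor(img,cv2.COLOR_BGR2HSV)
for u0 in(221,286,350):
  P=[]
  for v in(95,140,160,180,225):
    r=g[v,u0-34:u0+35]; d=np.diff(cv2.blur(r.astype(np.float32)[None],(3,1))[0])
    seg=[u for u in range(u0-30,u0+31) if g[v,u]>105 and h[v,u,1]<40]
    # contiguous from centre
    a=b=u0
    while a-1 in seg:a-=1
    while b+1 in seg:b+=1
    p=ray(c,(a+b)/2,v,.042);P.append((v,a,b,p[:2].round(4).tolist()))
  print(P)
for e in((218,60),(224,241),(286,79),(286,254),(354,60),(346,241)):print(e,ray(c,*e,.058)[:2].round(3))
```

```text
[(95, 191, 236, [0.3432, -0.2401]), (140, 191, 237, [0.3395, -0.2856]), (160, 198, 238, [0.3418, -0.3071]), (180, 191, 238, [0.3359, -0.3292]), (225, 191, 251, [0.3384, -0.3824])]
[(95, 256, 316, [0.4171, -0.2426]), (140, 256, 302, [0.4083, -0.2879]), (160, 256, 302, [0.4075, -0.3093]), (180, 256, 302, [0.4067, -0.3315]), (225, 256, 300, [0.4037, -0.3846])]
[(95, 320, 380, [0.4822, -0.2448]), (140, 320, 368, [0.4771, -0.2902]), (160, 320, 377, [0.4825, -0.3118]), (180, 320, 374, [0.4814, -0.3341]), (225, 320, 370, [0.4804, -0.3872])]
(218, 60) [ 0.353 -0.208]
(224, 241) [ 0.343 -0.395]
(286, 79) [ 0.417 -0.227]
(286, 254) [ 0.412 -0.414]
(354, 60) [ 0.482 -0.212]
(346, 241) [ 0.479 -0.4  ]
```

Request:
{"method": "apply_moves", "body": {
  "moves": [2.93, 0.28, -3, 0, 0, 0, 2.93, 0.28, -3, 0, 0, 0, 2.93, 0.28, -3, 0, 0, 0, 2.93, 0.28, -5, 0, 0, 0, 2.93, 0.28, -6.5, 0, 0, 0, 2.93, 0.28, -8, 0, 0, 0, 2.93, 0.28, -9.3, 0, 0, 0, 2.93, 0.28, -10.2, 0, 0, 0, 2.93, 0.28, -10.64, 0, 0, 0, 2.93, 0.28, -10.64, 0, 0, 0, 2.93, 0.28, -10.64, 0, 0, 0]
}}

```text
clock: 2.23
tcp_pos: [0.483, -0.3059, 0.0337]
orientation: [-0.0, 0.718, 0.696, 0.0]
wrist_force: [-0.2, 0.3, -0.5]
finger_gap: 0.0534
grip_force: 0.0
```

Request:
{"method": "apply_moves", "body": {
  "moves": [0, 0, 0, 0, 0, 0, 0, 0, 0, 0, 0, 0, 0, 0, 0, 0, 0, 0, 0, 0, 0, 0, 0, 0, 0, 0, 0, 0, 0, 0, 0, 0, 0, 0, 0, 0, 0, 0, 0.3, 0, 0, 0, 0, 0, 1, 0, 0, 0],
  "claw": 0,
  "newtons": 60
}}

```text
clock: 2.9
tcp_pos: [0.4821, -0.3046, 0.0579]
orientation: [-0.001, 0.718, 0.696, 0.0]
wrist_force: [0.7, -0.1, -5.3]
finger_gap: 0.0401
grip_force: 61.6
```

Request:
{"method": "apply_moves", "body": {
  "moves": [0, 0, 1.6, 0, 0, 0, 0, 0, 3.2, 0, 0, 0.1, 1.4, 14.62, 4.1, 0, 0, 1.6, 1.4, 14.62, 4.1, 0, 0, 1.6, 1.4, 14.62, 4.1, 0, 0, 1.6, 1.4, 14.62, 4.1, 0, 0, 1.6, 1.4, 14.62, 4.1, 0, 0, 1.6, 1.4, 14.62, 4.1, 0, 0, 1.6, 1.4, 14.62, 4.1, 0, 0, 1.6, 1.4, 14.62, 4.1, 0, 0, 1.6, 1.4, 14.62, 4.1, 0, 0, 1.6, 1.4, 14.62, 4.1, 0, 0, 1.6, 1.4, 14.62, 4.1, 0, 0, 1.6, 1.4, 14.62, 4.1, 0, 0, 1.6, 1.4, 14.62, 4.1, 0, 0, 1.6, 1.4, 14.62, 3, 0, 0, 1.6, 1.4, 14.62, 1.6, 0, 0, 1.6, 1.4, 14.62, 0.6, 0, 0, 1.6, 1.4, 14.62, -0.1, 0, 0, 1.6, 1.4, 14.62, -0.4, 0, 0, 1.6]
}}

```text
clock: 4.57
tcp_pos: [0.5164, 0.0601, 0.0464]
orientation: [-0.002, 0.002, 1.0, 0.0]
wrist_force: [-2.9, 1.6, -1.3]
finger_gap: 0.0398
grip_force: 63.3
```

Run:
```python
from h import *
c=cam('wrist','w2.png'); np.savez('pics/w2.npz',**c)
s=status.get_state();print(s['tcp_pos'],s['orientation'],s['finger_gap'],s['wrist_force'],s['joint_pos'])
```

```text
[0.51684363 0.06016983 0.0468456 ] [-1.43939825e-03  1.87782240e-03  9.99997122e-01  3.97086087e-04] 0.04025855083900935 [-1.06156378 -0.34453576 -4.61501476] [-3.88539864e-02  3.52720553e-01 -4.02581982e-01  8.18399980e-01
  6.87206026e-04 -3.50993338e-02]
```

View pics/w2.png

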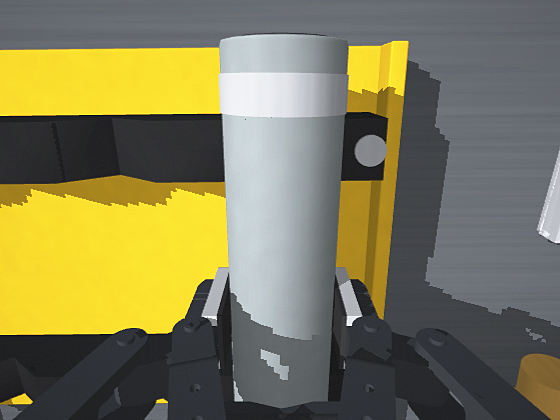

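Request:
{"method": "apply_moves", "body": {
  "moves": [0, 0, -0.12, 0, 0, 0, 0, 0, -0.12, 0, 0, 0, 0, 0, -0.12, 0, 0, 0, 0, 0, -0.12, 0, 0, 0, 0, 0, 0.5, 0, 0, 0, 0, 0, 2, 0, 0, 0, 0, 0, 3.5, 0, 0, 0, -4.11, -15.2, 5, 0, 0, -1.6, -4.11, -15.2, 5, 0, 0, -1.6, -4.11, -15.2, 5, 0, 0, -1.6, -4.11, -15.2, 5, 0, 0, -1.6, -4.11, -15.2, 5, 0, 0, -1.6, -4.11, -15.2, 5, 0, 0, -1.6, -4.11, -15.2, 5, 0, 0, -1.6, -4.11, -15.2, 5, 0, 0, -1.6, -4.11, -15.2, 5, 0, 0, -1.6, -4.11, -15.2, 5, 0, 0, -1.6, -4.11, -15.2, 5, 0, 0, -1.6, -4.11, -15.2, 5, 0, 0, -1.6, -4.11, -15.2, 5, 0, 0, -1.6],
  "claw": 62
}}

```text
clock: 6.28
tcp_pos: [0.4154, -0.3212, 0.1745]
orientation: [0.001, 0.72, 0.693, 0.0]
wrist_force: [1.3, -0.4, -0.4]
finger_gap: 0.0531
grip_force: 0.0
```

Run:
```python
from h import *
c=cam('top','t2.png'); np.savez('pics/t2.npz',**c)
i=c['image'][85:255,140:430]
cv2.imwrite('pics/z2.png',cv2.resize(i,(798,468),interpolation=cv2.INTER_CUBIC))
```

```text
(no output)
```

View pics/z2.png

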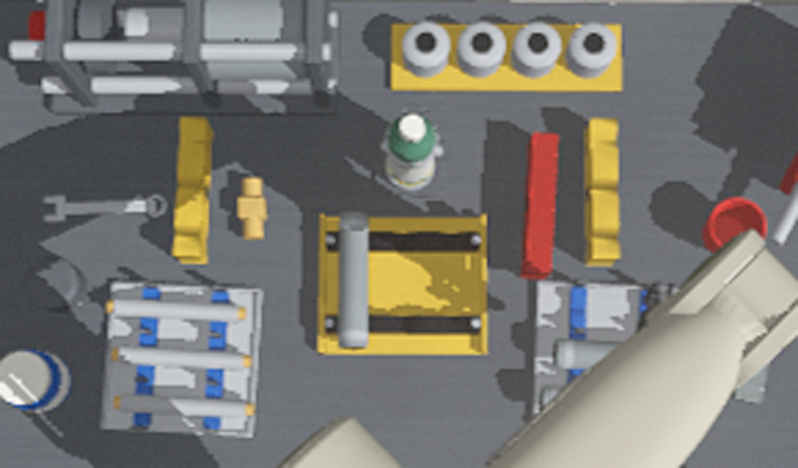

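Request:
{"method": "apply_moves", "body": {
  "moves": [-0.05, 0.05, -1.5, 0, 0, 0, -0.05, 0.05, -3, 0, 0, 0, -0.05, 0.05, -4.3, 0, 0, 0, -0.05, 0.05, -5.2, 0, 0, 0, -0.05, 0.05, -5.64, 0, 0, 0, -0.05, 0.05, -5.64, 0, 0, 0]
}}

```text
clock: 6.83
tcp_pos: [0.4129, -0.3171, 0.0302]
orientation: [-0.002, 0.717, 0.697, 0.0]
wrist_force: [-0.4, 0.2, 0.5]
finger_gap: 0.0531
grip_force: 0.0
```

Request:
{"method": "apply_moves", "body": {
  "moves": [0, 0, 0, 0, 0, 0, 0, 0, 0, 0, 0, 0, 0, 0, 0, 0, 0, 0, 0, 0, 0, 0, 0, 0, 0, 0, 0, 0, 0, 0, 0, 0, 0, 0, 0, 0, 0, 0, 0.3, 0, 0, 0, 0, 0, 1, 0, 0, 0],
  "claw": 0
}}

```text
clock: 7.5
tcp_pos: [0.4134, -0.3174, 0.0563]
orientation: [-0.002, 0.717, 0.697, 0.001]
wrist_force: [0.0, -0.5, -7.3]
finger_gap: 0.0403
grip_force: 61.9
```

Request:
{"method": "apply_moves", "body": {
  "moves": [0, 0, 1.6, 0, 0, 0, 0, 0, 3.2, 0, 0, 0.1, 4.14, 12.34, 4.6, 0, 0, 1.6, 4.14, 12.34, 4.6, 0, 0, 1.6, 4.14, 12.34, 4.6, 0, 0, 1.6, 4.14, 12.34, 4.6, 0, 0, 1.6, 4.14, 12.34, 4.6, 0, 0, 1.6, 4.14, 12.34, 4.6, 0, 0, 1.6, 4.14, 12.34, 4.6, 0, 0, 1.6, 4.14, 12.34, 4.6, 0, 0, 1.6, 4.14, 12.34, 4.6, 0, 0, 1.6, 4.14, 12.34, 4.6, 0, 0, 1.6, 4.14, 12.34, 4.6, 0, 0, 1.6, 4.14, 12.34, 4.6, 0, 0, 1.6, 4.14, 12.34, 4.6, 0, 0, 1.6, 4.14, 12.34, 3.2, 0, 0, 1.6, 4.14, 12.34, 1.7, 0, 0, 1.6, 4.14, 12.34, 0.6, 0, 0, 1.6, 4.14, 12.34, -0.2, 0, 0, 1.6, 4.14, 12.34, -0.5, 0, 0, 1.6]
}}

```text
clock: 9.17
tcp_pos: [0.5155, -0.0096, 0.0432]
orientation: [-0.002, 0.002, 1.0, 0.001]
wrist_force: [-22.9, 3.9, 58.4]
finger_gap: 0.0402
grip_force: 69.9
```

Run:
```python
from h import *
c=cam('wrist','w3.png')
s=status.get_state();print(s['tcp_pos'],s['orientation'],s['finger_gap'],s['wrist_force'])
```

```text
[ 0.51584434 -0.00952439  0.04407287] [-1.80137318e-03  1.51950920e-03  9.99996950e-01  7.38375710e-04] 0.04040066805636958 [-0.98488893  0.54473464 -6.24519964]
```

Request:
{"method": "apply_moves", "body": {
  "moves": [0, 0, -0.05, 0, 0, 0, 0, 0, -0.05, 0, 0, 0, 0, 0, -0.05, 0, 0, 0, 0, 0, -0.05, 0, 0, 0, 0, 0, 0.5, 0, 0, 0, 0, 0, 2, 0, 0, 0, 0, 0, 3.5, 0, 0, 0, -6.77, -11.66, 5, 0, 0, -1.6, -6.77, -11.66, 5, 0, 0, -1.6, -6.77, -11.66, 5, 0, 0, -1.6, -6.77, -11.66, 5, 0, 0, -1.6, -6.77, -11.66, 5, 0, 0, -1.6, -6.77, -11.66, 5, 0, 0, -1.6, -6.77, -11.66, 5, 0, 0, -1.6, -6.77, -11.66, 5, 0, 0, -1.6, -6.77, -11.66, 5, 0, 0, -1.6, -6.77, -11.66, 5, 0, 0, -1.6, -6.77, -11.66, 5, 0, 0, -1.6, -6.77, -11.66, 5, 0, 0, -1.6, -6.77, -11.66, 5, 0, 0, -1.6],
  "claw": 62
}}

```text
clock: 10.88
tcp_pos: [0.3485, -0.3024, 0.1707]
orientation: [0.001, 0.72, 0.694, -0.0]
wrist_force: [-0.3, -0.4, -0.5]
finger_gap: 0.0527
grip_force: 0.0
```

Run:
```python
from h import *
c=cam('top','t3.png'); np.savez('pics/t3.npz',**c)
w=cam('wrist','w4.png'); np.savez('pics/w4.npz',**w)
i=cv2.resize(c['image'][115:235,170:370],(600,360),interpolation=cv2.INTER_CUBIC)
j=cv2.resize(w['image'],(320,240))
o=np.zeros((600,640,3),np.uint8);o[:360,:600]=i;o[360:,:320]=j
cv2.imwrite('pics/z3.png',o)
s=status.get_state();print(s['tcp_pos'])
print(proj(w,(.346,-.301,.042)))
```

```text
[ 0.34866406 -0.302174    0.17063512]
[276.47312337 197.10750297]
```

View pics/z3.png

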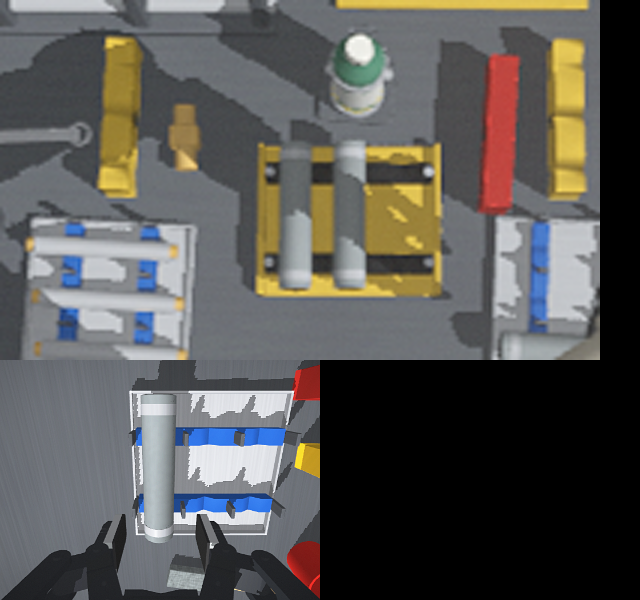

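Request:
{"method": "apply_moves", "body": {
  "moves": [-0.05, 0.05, -1.5, 0, 0, 0, -0.05, 0.05, -3, 0, 0, 0, -0.05, 0.05, -4.3, 0, 0, 0, -0.05, 0.05, -5.1, 0, 0, 0, -0.05, 0.05, -5.4, 0, 0, 0, -0.05, 0.05, -5.4, 0, 0, 0]
}}

```text
clock: 11.48
tcp_pos: [0.3464, -0.2993, 0.0336]
orientation: [-0.002, 0.717, 0.697, 0.0]
wrist_force: [0.8, 0.1, 0.6]
finger_gap: 0.0531
grip_force: 0.0
```

Request:
{"method": "apply_moves", "body": {
  "moves": [0, 0, 0, 0, 0, 0, 0, 0, 0, 0, 0, 0, 0, 0, 0, 0, 0, 0, 0, 0, 0, 0, 0, 0, 0, 0, 0, 0, 0, 0, 0, 0, 0, 0, 0, 0, 0, 0, 0.3, 0, 0, 0, 0, 0, 1, 0, 0, 0],
  "claw": 0
}}

```text
clock: 12.15
tcp_pos: [0.3464, -0.2994, 0.0597]
orientation: [-0.001, 0.717, 0.697, 0.0]
wrist_force: [0.4, 0.3, -5.5]
finger_gap: 0.04
grip_force: 61.8
```

Request:
{"method": "apply_moves", "body": {
  "moves": [0, 0, 1.6, 0, 0, 0, 0, 0, 3.2, 0, 0, 0.1, 6.82, 8.82, 4.6, 0, 0, 1.61, 6.82, 8.82, 4.6, 0, 0, 1.61, 6.82, 8.82, 4.6, 0, 0, 1.61, 6.82, 8.82, 4.6, 0, 0, 1.61, 6.82, 8.82, 4.6, 0, 0, 1.61, 6.82, 8.82, 4.6, 0, 0, 1.61, 6.82, 8.82, 4.6, 0, 0, 1.61, 6.82, 8.82, 4.6, 0, 0, 1.61, 6.82, 8.82, 4.6, 0, 0, 1.61, 6.82, 8.82, 4.6, 0, 0, 1.61, 6.82, 8.82, 4.6, 0, 0, 1.61, 6.82, 8.82, 4.6, 0, 0, 1.61, 6.82, 8.82, 4.6, 0, 0, 1.61, 6.82, 8.82, 3.4, 0, 0, 1.61, 6.82, 8.82, 2, 0, 0, 1.61, 6.82, 8.82, 1, 0, 0, 1.61, 6.82, 8.82, 0.2, 0, 0, 1.61, 6.82, 8.82, -0.2, 0, 0, 1.61]
}}

```text
clock: 13.82
tcp_pos: [0.5161, -0.0793, 0.0529]
orientation: [-0.002, -0.003, 1.0, 0.001]
wrist_force: [-0.2, 0.6, -6.0]
finger_gap: 0.04
grip_force: 63.2
```

Request:
{"method": "apply_moves", "body": {
  "moves": [0, 0, -0.2, 0, 0, 0, 0, 0, -0.3, 0, 0, 0, 0, 0, -0.35, 0, 0, 0]
}}

```text
clock: 14.07
tcp_pos: [0.5187, -0.0802, 0.0471]
orientation: [0.001, -0.004, 1.0, -0.0]
wrist_force: [0.4, -0.3, -6.0]
finger_gap: 0.0404
grip_force: 63.2
```

Request:
{"method": "apply_moves", "body": {
  "moves": [0, 0, -0.05, 0, 0, 0, 0, 0, -0.05, 0, 0, 0, 0, 0, -0.05, 0, 0, 0, 0, 0, -0.05, 0, 0, 0, 0, 0, 0.5, 0, 0, 0, 0, 0, 2, 0, 0, 0, 0, 0, 3.5, 0, 0, 0, 0, 0, 5, 0, 0, 0, 5.25, -8.35, 8, 0, 0, 0, 5.25, -8.35, 8, 0, 0, 0, 5.25, -8.35, 8, 0, 0, 0, 5.25, -8.35, 8, 0, 0, 0, 5.25, -8.35, 8, 0, 0, 0, 5.25, -8.35, 8, 0, 0, 0, 5.25, -8.35, 8, 0, 0, 0, 5.25, -8.35, 8, 0, 0, 0, 5.25, -8.35, 8, 0, 0, 0, 5.25, -8.35, 8, 0, 0, 0, 5.25, -8.35, 8, 0, 0, 0],
  "claw": 62
}}

```text
clock: 15.65
tcp_pos: [0.6483, -0.2871, 0.2463]
orientation: [-0.0, -0.005, 1.0, 0.0]
wrist_force: [-0.3, 0.3, 0.7]
finger_gap: 0.0531
grip_force: 0.0
```

Run:
```python
from h import *
w=cam('wrist','w5.png'); np.savez('pics/w5.npz',**w)
c=cam('top','t4.png');np.savez('pics/t4.npz',**c)
s=status.get_state();print(s['tcp_pos'],s['orientation'])
i=cv2.resize(c['image'][115:255,170:340],(240,198),interpolation=cv2.INTER_CUBIC)
o=np.zeros((420,800,3),np.uint8);o[:,:560]=w['image'];o[:198,560:]=i
cv2.imwrite('pics/z4.png',o)
```

```text
[ 0.64845026 -0.28716264  0.24660243] [-2.72295565e-05 -5.25700597e-03  9.99986173e-01  1.33844645e-04]
```

View pics/z4.png

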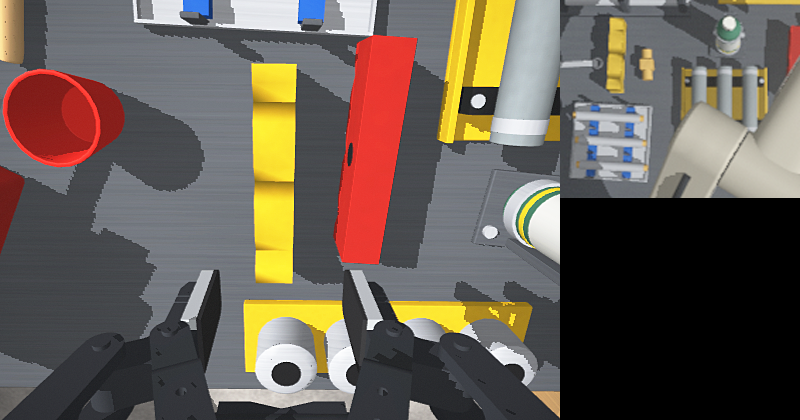

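```bash
cat >> m.py <<'E'
def prof(c,m,rows,z):
    out=[]
    for v in rows:
        u=np.flatnonzero(m[v]); 
        if len(u): a,b=ray(c,u[0],v,z),ray(c,u[-1],v,z); out.append((v,int(u[0]),int(u[-1]),((a+b)/2)[:2].round(4).tolist(),round(abs(b[1]-a[1])*1000)))
    return out
E
python3 - <<'E'
from m import *
c=dict(np.load('pics/w5.npz'));h=cv2.cvtColor(c['image'],cv2.COLOR_BGR2HSV)
m=cv2.inRange(h,(20,80,60),(34,255,255));m[:,:240]=0;m[:,310:]=0;m[292:]=0
for r in prof(c,m,(68,85,140,210,260,278),.065):print(r)
v=np.flatnonzero(m[:,272]);print('ends',v[0],v[-1],[ray(c,272,t,.065)[:2].round(4) for t in(v[0],v[-1])])
m=cv2.inRange(h,(0,120,60),(8,255,255));m[:,:320]=0;m[:30]=0
for r in prof(c,m,(50,100,150,200,250),.064):print(r)
# red top brightness split
print(c['image'][100,340:420,2][::4],c['image'][200,325:405,2][::4])
b=(h[:,:,2]>200)&(m>0);b=b.astype(np.uint8)*255
for r in prof(c,b,(60,100,150,200,250),.064):print('top',r)
v=np.flatnonzero(b.any(1));print(v[0],v[-1],[ray(c,u,t,.064)[:2].round(4) for u,t in((394,v[0]),(360,v[-1]))])
E
```

```text
(68, 252, 296, [0.5544, -0.2948], 35)
(85, 252, 295, [0.5674, -0.2952], 35)
(140, 253, 294, [0.612, -0.295], 35)
(210, 254, 293, [0.6754, -0.2948], 36)
(260, 256, 292, [0.726, -0.2942], 34)
(278, 255, 292, [0.7455, -0.2946], 36)
ends 64 282 [array([ 0.5514, -0.2964]), array([ 0.75 , -0.296])]
(50, 356, 414, [0.5401, -0.2066], 46)
(100, 350, 406, [0.5783, -0.2085], 46)
(150, 345, 397, [0.6199, -0.2106], 45)
(200, 338, 389, [0.6653, -0.2133], 46)
(250, 338, 380, [0.7152, -0.2134], 40)
[ 69 125 118 223 211 219 254 235 234 235 235 235 235 235 235 235 236  68
  72  71] [ 69  72  72  73 218 218 221 237 236 236 237 236 237 233 234 235 210  71
  71  71]
top (60, 357, 413, [0.5475, -0.2059], 45)
top (100, 351, 406, [0.5783, -0.2081], 46)
top (150, 346, 397, [0.6199, -0.2102], 44)
top (200, 339, 389, [0.6653, -0.2129], 45)
top (250, 339, 380, [0.7152, -0.213], 39)
35 263 [array([ 0.5292, -0.2007]), array([ 0.729 , -0.2114])]
```

Request:
{"method": "apply_moves", "body": {
  "moves": [0.1, -0.31, -2, 0, 0, 0, 0.1, -0.31, -3.6, 0, 0, 0, 0.1, -0.31, -5.2, 0, 0, 0, 0.1, -0.31, -6.8, 0, 0, 0, 0.1, -0.31, -7.8, 0, 0, 0, 0.1, -0.31, -8.5, 0, 0, 0, 0.1, -0.31, -8.72, 0, 0, 0, 0.1, -0.31, -8.72, 0, 0, 0]
}}

```text
clock: 16.42
tcp_pos: [0.65, -0.2949, 0.0264]
orientation: [-0.002, -0.005, 1.0, 0.001]
wrist_force: [-0.1, -1.0, 0.5]
finger_gap: 0.0529
grip_force: 0.0
```

Request:
{"method": "apply_moves", "body": {
  "moves": [0, 0, 0, 0, 0, 0, 0, 0, 0, 0, 0, 0, 0, 0, 0, 0, 0, 0, 0, 0, 0, 0, 0, 0, 0, 0, 0, 0, 0, 0, 0, 0, 0, 0, 0, 0, 0, 0, 0.3, 0, 0, 0, 0, 0, 1, 0, 0, 0],
  "claw": 0
}}

```text
clock: 17.08
tcp_pos: [0.6494, -0.2953, 0.0507]
orientation: [-0.002, -0.005, 1.0, 0.001]
wrist_force: [0.1, 0.2, -3.5]
finger_gap: 0.0355
grip_force: 60.0
```

Request:
{"method": "apply_moves", "body": {
  "moves": [0, 0, 1.5, 0, 0, 0, 0, 0, 3, 0, 0, -0.1, -4.4, 3.8, 4.4, 0, 0, -1.58, -4.4, 3.8, 4.4, 0, 0, -1.58, -4.4, 3.8, 4.4, 0, 0, -1.58, -4.4, 3.8, 4.4, 0, 0, -1.58, -4.4, 3.8, 4.4, 0, 0, -1.58, -4.4, 3.8, 4.4, 0, 0, -1.58, -4.4, 3.8, 4.4, 0, 0, -1.58, -4.4, 3.8, 4.4, 0, 0, -1.58, -4.4, 3.8, 4.4, 0, 0, -1.58, -4.4, 3.8, 4.4, 0, 0, -1.58, -4.4, 3.8, 4.4, 0, 0, -1.58, -4.4, 3.8, 4.4, 0, 0, -1.58, -4.4, 3.8, 4.4, 0, 0, -1.58, -2.9, 11.45, 4.4, 0, 0, -1.58, -2.9, 11.45, 4.4, 0, 0, -1.58, -2.9, 11.45, 4.4, 0, 0, -1.58, -2.9, 11.45, 4.4, 0, 0, -1.58, -2.9, 11.45, 4.4, 0, 0, -1.58]
}}

```text
clock: 18.75
tcp_pos: [0.5788, -0.0069, 0.1633]
orientation: [-0.0, 0.705, 0.709, 0.0]
wrist_force: [0.3, -0.3, -1.4]
finger_gap: 0.0356
grip_force: 60.3
```

Run:
```python
from h import *
w=cam('wrist','w6.png'); np.savez('pics/w6.npz',**w)
t=cam('top','t5.png'); np.savez('pics/t5.npz',**t)
s=status.get_state();print(s['tcp_pos'],s['orientation'],s['finger_gap'],s['wrist_force'])
o=np.zeros((420,800,3),np.uint8);o[:,:560]=w['image'];o[:210,560:]=cv2.resize(cam('side')['image'][140:280,150:310],(240,210))
cv2.imwrite('pics/z5.png',o)
```

```text
[ 0.57901857 -0.00573323  0.16319104] [-4.36082571e-04  7.03859100e-01  7.10339315e-01  4.84643076e-04] 0.0353370468478116 [-0.3541488   0.18225453 -1.92757703]
```

View pics/z5.png

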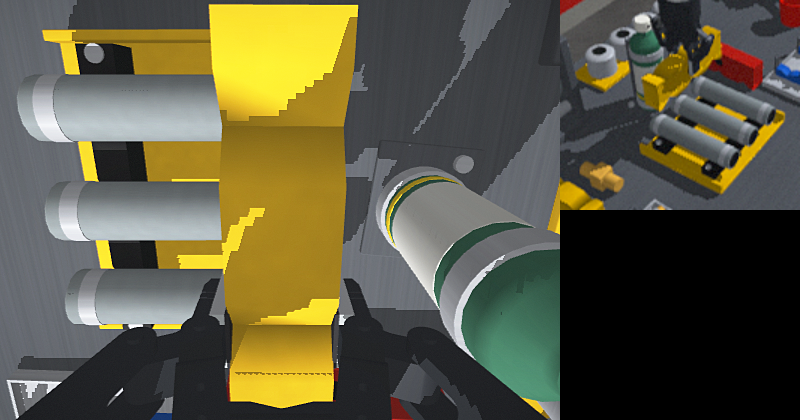

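Run:
```python
from h import *
c=dict(np.load('pics/w6.npz'))
for v in(107,211,297):print(ray(c,150,v,.052)[:2].round(4))
for p in((20,107),(46,211),(66,297)):print('end',ray(c,*p,.056)[:2].round(4))
print('stud',ray(c,94,53,.04)[:2].round(4), 'chock top far end',ray(c,284,5,.228)[:2].round(4))
print('can cap?',proj(c,(.687,-.018,.227)))
```

```text
[0.4943 0.0605]
[ 0.4863 -0.0108]
[ 0.4785 -0.0812]
end [0.413  0.0604]
end [ 0.4152 -0.0097]
end [ 0.4163 -0.079 ]
stud [0.4576 0.0934] chock top far end [0.5795 0.0885]
can cap? [684.45983341 457.97215181]
```

Request:
{"method": "apply_moves", "body": {
  "moves": [-0.08, -0.17, 0, 0, 0, 0.01, -0.08, -0.17, -0.8, 0, 0, 0.01, -0.08, -0.17, -1.6, 0, 0, 0.01, -0.08, -0.17, -2.2, 0, 0, 0.01, -0.08, -0.17, -2.5, 0, 0, 0.01, -0.08, -0.17, -2.7, 0, 0, 0.01, -0.08, -0.17, -2.8, 0, 0, 0.01, -0.08, -0.17, -2.88, 0, 0, 0.01, -0.08, -0.17, -2.88, 0, 0, 0.01]
}}

```text
clock: 19.65
tcp_pos: [0.5765, -0.0149, 0.0962]
orientation: [0.001, 0.704, 0.711, 0.001]
wrist_force: [-11.2, 5.0, 26.5]
finger_gap: 0.0354
grip_force: 63.8
```

Request:
{"method": "apply_moves", "body": {
  "moves": [0, 0.08, 0.15, 0, 0, 0, 0, 0.16, 0.15, 0, 0, 0, 0, 0.16, 0.05, 0, 0, 0, 0, 0.16, 0, 0, 0, 0, 0, 0.16, 0, 0, 0, 0]
}}

```text
clock: 20.07
tcp_pos: [0.5779, -0.011, 0.0936]
orientation: [0.001, 0.704, 0.711, 0.001]
wrist_force: [-4.3, 1.9, 17.1]
finger_gap: 0.0352
grip_force: 62.7
```

Request:
{"method": "apply_moves", "body": {
  "moves": [0, 0.1, 0.05, 0, 0, 0, 0, 0.1, 0, 0, 0, 0, 0, 0.1, -0.05, 0, 0, 0, 0, 0.1, -0.05, 0, 0, 0]
}}

```text
clock: 20.4
tcp_pos: [0.5781, -0.0107, 0.0936]
orientation: [0.003, 0.704, 0.71, -0.001]
wrist_force: [-8.1, -6.5, 23.5]
finger_gap: 0.0354
grip_force: 63.7
```

Run:
```python
from h import *
w=cam('wrist','w7.png'); np.savez('pics/w7.npz',**w)
s=status.get_state();print(s['tcp_pos'],s['orientation'],s['finger_gap'],s['wrist_force'],s['ft_torque'])
```

```text
[ 0.57812901 -0.01073587  0.09356951] [ 3.21421476e-03  7.03849870e-01  7.10341294e-01 -5.24674199e-04] 0.03532475963827958 [-6.82940514 -6.98217383 24.15353842] [-1.10186264  1.88723842  0.26325295]
```

Request:
{"method": "apply_moves", "body": {
  "moves": [0, -0.08, 0.1, 0, 0, 0, 0, -0.08, 0.1, 0, 0, 0, 0, -0.08, 0.1, 0, 0, 0, 0, -0.08, 0.1, 0, 0, 0, 0, -0.08, 1, 0, 0, 0, 0, -0.08, 2.2, 0, 0, 0, 0, -0.08, 3.6, 0, 0, 0, 0, -0.08, 5, 0, 0, 0, 0, -0.08, 5, 0, 0, 0],
  "claw": 62
}}

```text
clock: 21.2
tcp_pos: [0.5802, -0.0102, 0.2215]
orientation: [0.004, 0.703, 0.711, 0.003]
wrist_force: [2.5, -0.0, 1.3]
finger_gap: 0.053
grip_force: 0.0
```

Run:
```python
from h import *
w=cam('wrist','w8.png'); np.savez('pics/w8.npz',**w)
s=status.get_state();print(s['tcp_pos'],s['orientation'],s['finger_gap'],s['wrist_force'],s['ft_torque'])
i=cam('side')['image'][120:270,150:310]
o=np.zeros((420,800,3),np.uint8);o[:,:560]=w['image'];o[:225,560:]=cv2.resize(i,(240,225))
cv2.imwrite('pics/z6.png',o)
```

```text
[ 0.57940336 -0.01005583  0.21852128] [0.00298992 0.70341186 0.71077274 0.00221909] 0.0530145915128082 [-0.39502898 -0.27587861  0.19495281] [-0.00014357  0.00489014 -0.03362555]
```

View pics/z6.png

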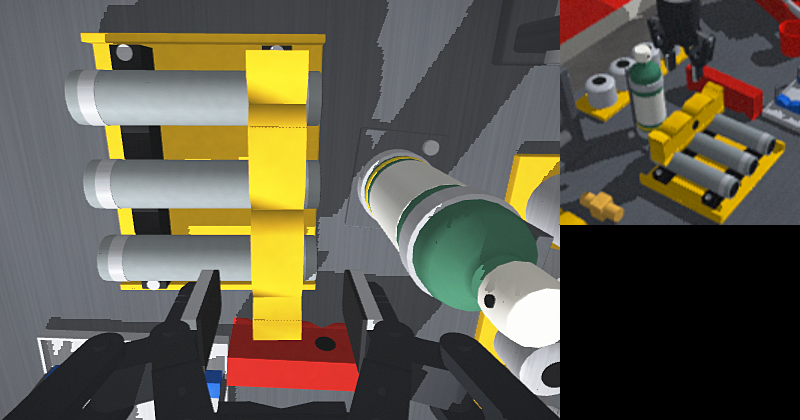

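Request:
{"method": "apply_moves", "body": {
  "moves": [-1, 4, 1.2, 0, 0, 0.2, -1, 4, 1.2, 0, 0, 0.3, 2.8, 12, 1.2, 0, 0, 1.575, 2.8, 12, 1.2, 0, 0, 1.575, 2.8, 12, 1.2, 0, 0, 1.575, 2.8, 12, 1.2, 0, 0, 1.575, 2.8, 12, 1.2, 0, 0, 1.575, 2.8, 12, 1.2, 0, 0, 1.575, 2.8, 12, 1.2, 0, 0, 1.575, 2.8, 12, 1.2, 0, 0, 1.575, 2.8, 12, 1.2, 0, 0, 1.575, 2.8, 12, 1.2, 0, 0, 1.575, 2.8, 12, 1.2, 0, 0, 1.575, 2.8, 12, 1.2, 0, 0, 1.575, 2.8, 12, 1.2, 0, 0, 1.575, 2.8, 12, 1.2, 0, 0, 1.575]
}}

```text
clock: 22.63
tcp_pos: [0.6465, 0.29, 0.2433]
orientation: [-0.001, -0.006, 1.0, -0.0]
wrist_force: [-0.6, 0.9, -0.2]
finger_gap: 0.0528
grip_force: 0.0
```

Run:
```python
from m import *
c=dict(np.load('pics/w8.npz'));h=cv2.cvtColor(c['image'],cv2.COLOR_BGR2HSV)
m=cv2.inRange(h,(20,80,60),(34,255,255));m[:,:240]=0;m[:,306:]=0
print('placed chock ends',[ray(c,278,51,.1285)[:2].round(4),ray(c,277,340,.1285)[:2].round(4)])
print('cap', ray(c,520,305,.224)[:2])
w=cam('wrist','w9.png'); np.savez('pics/w9.npz',**w);s=status.get_state();print(s['tcp_pos'],s['orientation'])
h=cv2.cvtColor(w['image'],cv2.COLOR_BGR2HSV)
m=cv2.inRange(h,(20,80,60),(34,255,255));m[290:]=0
for k in cv2.findContours(m,cv2.RETR_EXTERNAL,cv2.CHAIN_APPROX_NONE)[0]:
    if cv2.contourArea(k)>400:
        print(cv2.boundingRect(k)); mm=np.zeros_like(m);cv2.drawContours(mm,[k],-1,255,-1)
        x,y,a,b=cv2.boundingRect(k)
        for r in prof(w,mm,range(y+4,y+b,40),.065):print(r)
        print([ray(w,x+a/2,t,.065)[:2].round(4) for t in(y,y+b)])
```

```text
placed chock ends [array([0.579 , 0.0894]), array([ 0.5797, -0.1099])]
cap [ 0.68167775 -0.01494877]
[0.64663528 0.29001123 0.24375927] [-7.42173996e-04 -6.28917884e-03  9.99979926e-01 -2.05172115e-04]
(189, 168, 19, 28)
(172, 189, 206, [0.638, 0.2158], 15)
[array([0.6344, 0.2169]), array([0.6599, 0.2153])]
(176, 105, 39, 63)
(109, 181, 199, [0.5849, 0.2129], 15)
(149, 177, 212, [0.6179, 0.2145], 30)
[array([0.5817, 0.2176]), array([0.6345, 0.2143])]
(0, 75, 46, 54)
(79, 0, 37, [0.5632, 0.0766], 30)
(119, 0, 44, [0.5946, 0.0726], 37)
[array([0.5601, 0.0809]), array([0.6028, 0.0717])]
(264, 63, 50, 223)
(67, 268, 313, [0.5516, 0.2951], 36)
(107, 268, 310, [0.5823, 0.2945], 35)
(147, 266, 308, [0.6153, 0.2934], 36)
(187, 266, 305, [0.6506, 0.2927], 34)
(227, 265, 304, [0.6886, 0.2924], 36)
(267, 264, 301, [0.7297, 0.2911], 35)
[array([0.5486, 0.2939]), array([0.7503, 0.2977])]
(24, 0, 82, 141)
(4, 24, 86, [0.5092, 0.1161], 47)
(44, 32, 92, [0.5369, 0.1163], 47)
(84, 78, 98, [0.5664, 0.1319], 16)
(124, 49, 104, [0.5982, 0.1173], 46)
[array([0.5064, 0.1241]), array([0.6124, 0.1051])]
```

Request:
{"method": "apply_moves", "body": {
  "moves": [0.12, 0.11, -2, 0, 0, -0.035, 0.12, 0.11, -3.6, 0, 0, -0.035, 0.12, 0.11, -5.2, 0, 0, -0.035, 0.12, 0.11, -6.8, 0, 0, -0.035, 0.12, 0.11, -7.8, 0, 0, -0.035, 0.12, 0.11, -8.4, 0, 0, -0.035, 0.12, 0.11, -8.6, 0, 0, -0.035, 0.12, 0.11, -8.6, 0, 0, -0.035, 0.12, 0.11, -8.6, 0, 0, -0.035]
}}

```text
clock: 23.43
tcp_pos: [0.6506, 0.2931, 0.0308]
orientation: [0.001, 0.011, 1.0, 0.0]
wrist_force: [-0.0, 0.6, 0.7]
finger_gap: 0.053
grip_force: 0.0
```

Request:
{"method": "apply_moves", "body": {
  "moves": [0, 0, 0, 0, 0, 0, 0, 0, 0, 0, 0, 0, 0, 0, 0, 0, 0, 0, 0, 0, 0, 0, 0, 0, 0, 0, 0, 0, 0, 0, 0, 0, 0, 0, 0, 0, 0, 0, 0.3, 0, 0, 0, 0, 0, 1, 0, 0, 0, 0, 0, 1, 0, 0, 0],
  "claw": 0
}}

```text
clock: 24.18
tcp_pos: [0.6512, 0.2933, 0.058]
orientation: [0.002, 0.01, 1.0, 0.001]
wrist_force: [0.8, 0.3, -1.0]
finger_gap: 0.0354
grip_force: 60.2
```

Request:
{"method": "apply_moves", "body": {
  "moves": [0, 0, 1.5, 0, 0, 0, 0, 0, 3, 0, 0, -0.1, -7.7, 0, 4.8, 0, 0, -1.549, -7.7, 0, 4.8, 0, 0, -1.549, -7.7, 0, 4.8, 0, 0, -1.549, -7.7, -12.13, 4.8, 0, 0, -1.549, -7.7, -12.13, 4.8, 0, 0, -1.549, -7.7, -12.13, 4.8, 0, 0, -1.549, -7.7, -12.13, 4.8, 0, 0, -1.549, -7.7, -12.13, 4.8, 0, 0, -1.549, -7.7, -12.13, 4.8, 0, 0, -1.549, -7.7, -12.13, 4.8, 0, 0, -1.549, -7.7, -12.13, 4.8, 0, 0, -1.549, -7.7, -12.13, 4.8, 0, 0, -1.549, -7.7, -12.13, 4.8, 0, 0, -1.549, -7.7, -12.13, 4.8, 0, 0, -1.549, -7.7, -12.13, 4.8, 0, 0, -1.549, -7.7, -12.13, 4.8, 0, 0, -1.549, -7.7, -12.13, 4, 0, 0, -1.549, -7.7, -12.13, 3.2, 0, 0, -1.549]
}}

```text
clock: 25.85
tcp_pos: [0.4589, -0.0098, 0.1354]
orientation: [0.001, 0.706, 0.708, 0.001]
wrist_force: [-0.8, -0.5, -2.4]
finger_gap: 0.0352
grip_force: 60.9
```

Request:
{"method": "apply_moves", "body": {
  "moves": [0, 0, -0.5, 0, 0, 0, 0, 0, -0.9, 0, 0, 0, 0, 0, -1.1, 0, 0, 0, 0, 0, -1.25, 0, 0, 0, 0, 0, -1.4, 0, 0, 0, 0, 0, -1.5, 0, 0, 0, 0, 0, -1.5, 0, 0, 0]
}}

```text
clock: 26.43
tcp_pos: [0.4579, -0.0104, 0.0976]
orientation: [0.001, 0.707, 0.708, 0.0]
wrist_force: [-0.3, 0.7, -2.2]
finger_gap: 0.0355
grip_force: 60.7
```

Request:
{"method": "apply_moves", "body": {
  "moves": [0, 0, -0.1, 0, 0, 0, 0, 0, -0.1, 0, 0, 0, 0, 0, -0.1, 0, 0, 0, 0, 0, -0.1, 0, 0, 0, 0, 0, 0.8, 0, 0, 0, 0, 0, 2.2, 0, 0, 0, 0, 0, 3.6, 0, 0, 0, 0, 0, 5, 0, 0, 0, -2.1, 12.6, 8, 0, 0, -0.05, -2.1, 12.6, 8, 0, 0, -0.05, -2.1, 12.6, 8, 0, 0, -0.05, -2.1, 12.6, 8, 0, 0, -0.05, -2.1, 12.6, 8, 0, 0, -0.05, -2.1, 12.6, 8, 0, 0, -0.05, -2.1, 12.6, 8, 0, 0, -0.05, -2.1, 12.6, 8, 0, 0, -0.05, -2.1, 12.6, 8, 0, 0, -0.05, -2.1, 12.6, 8, 0, 0, -0.05, -2.1, 12.6, 8, 0, 0, -0.05],
  "claw": 55
}}

```text
clock: 28.02
tcp_pos: [0.4046, 0.3046, 0.2972]
orientation: [0.0, 0.724, 0.69, -0.0]
wrist_force: [0.2, 0.1, -0.3]
finger_gap: 0.047
grip_force: 0.0
```

Run:
```python
from h import *
w=cam('wrist','w10.png'); np.savez('pics/w10.npz',**w)
t=cam('top'); np.savez('pics/t6.npz',**t)
s=status.get_state();print(s['tcp_pos'],s['orientation'],s['finger_gap'])
o=np.zeros((420,800,3),np.uint8);o[:,:560]=w['image'];o[:210,560:]=cv2.resize(cam('side')['image'][140:280,150:310],(240,210))
o[210:,560:]=cv2.resize(t['image'][130:235,240:360],(240,210))
cv2.imwrite('pics/z7.png',o)
```

```text
[0.4049114  0.30356354 0.29700809] [ 2.64991741e-05  7.24715957e-01  6.89047598e-01 -4.34162191e-04] 0.046931505215296106
```

View pics/z7.png

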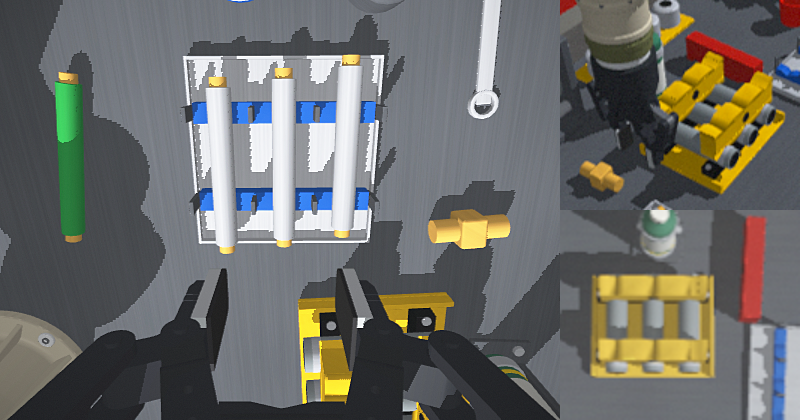

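Run:
```python
from h import *
c=dict(np.load('pics/w10.npz'))
for a,b in(((217,77),(227,251)),((283,69),(284,244)),((350,56),(342,236))):
    A,B=ray(c,*a,.036)[:2],ray(c,*b,.036)[:2];d=A-B;print(((A+B)/2).round(4),np.linalg.norm(d).round(4),np.arctan2(-d[0],d[1]).round(3))
t=dict(np.load('pics/t6.npz'))
```

```text
[0.3401 0.298 ] 0.1946 -0.045
[0.4078 0.3031] 0.1931 -0.041
[0.4755 0.311 ] 0.1949 -0.035
```

Request:
{"method": "apply_moves", "body": {
  "moves": [2.82, 0.3, -3, 0, 0, 0, 2.82, 0.3, -3, 0, 0, 0, 2.82, 0.3, -3, 0, 0, 0, 2.82, 0.3, -5, 0, 0, 0, 2.82, 0.3, -6.5, 0, 0, 0, 2.82, 0.3, -8, 0, 0, 0, 2.82, 0.3, -9.3, 0, 0, 0, 2.82, 0.3, -10.3, 0, 0, 0, 2.82, 0.3, -10.7, 0, 0, 0, 2.82, 0.3, -10.84, 0, 0, 0, 2.82, 0.3, -10.84, 0, 0, 0]
}}

```text
clock: 29.08
tcp_pos: [0.4757, 0.3113, 0.0263]
orientation: [-0.0, 0.725, 0.689, -0.0]
wrist_force: [-0.0, -0.4, 0.5]
finger_gap: 0.047
grip_force: 0.0
```

Request:
{"method": "apply_moves", "body": {
  "moves": [0, 0, 0, 0, 0, 0, 0, 0, 0, 0, 0, 0, 0, 0, 0, 0, 0, 0, 0, 0, 0, 0, 0, 0, 0, 0, 0, 0, 0, 0, 0, 0, 0, 0, 0, 0, 0, 0, 0, 0, 0, 0, 0, 0, 0.3, 0, 0, 0, 0, 0, 1, 0, 0, 0],
  "claw": 0,
  "newtons": 80
}}

```text
clock: 29.83
tcp_pos: [0.4737, 0.3113, 0.0504]
orientation: [-0.0, 0.724, 0.69, -0.002]
wrist_force: [-0.2, -0.9, -6.2]
finger_gap: 0.0236
grip_force: 79.0
```

Request:
{"method": "apply_moves", "body": {
  "moves": [0, 0, 1.6, 0, 0, 0, 0, 0, 3.2, 0, 0, 0.1, 0, 0, 4.8, 0, 0, 0.2, 0, 0, 6.2, 0, 0, 0.35, 1.77, -10.05, 6.2, 0, 0, 1.61, 1.77, -10.05, 6.2, 0, 0, 1.61, 1.77, -10.05, 6.2, 0, 0, 1.61, 1.77, -10.05, 6.2, 0, 0, 1.61, 1.77, -10.05, 6.2, 0, 0, 1.61, 1.77, -10.05, 6.2, 0, 0, 1.61, 1.77, -10.05, 6.2, 0, 0, 1.61, 1.77, -10.05, 6.2, 0, 0, 1.61, 1.77, -10.05, 6.2, 0, 0, 1.61, 1.77, -10.05, 6.2, 0, 0, 1.61, 1.77, -10.05, 6.2, 0, 0, 1.61, 1.77, -10.05, 6.2, 0, 0, 1.61, 1.77, -10.05, 5.4, 0, 0, 1.61, 1.77, -10.05, 4.6, 0, 0, 1.61, 1.77, -10.05, 4, 0, 0, 1.61, 1.77, -10.05, 3.6, 0, 0, 1.61]
}}

```text
clock: 31.5
tcp_pos: [0.5186, 0.061, 0.1401]
orientation: [-0.001, 0.006, 1.0, 0.0]
wrist_force: [0.3, 0.5, -6.3]
finger_gap: 0.0233
grip_force: 80.2
```

Request:
{"method": "apply_moves", "body": {
  "moves": [0, 0, -0.1, 0, 0, 0, 0, 0, -0.2, 0, 0, 0, 0, 0, -0.3, 0, 0, 0, 0, 0, -0.4, 0, 0, 0, 0, 0, -0.4, 0, 0, 0]
}}

```text
clock: 31.92
tcp_pos: [0.52, 0.0609, 0.1316]
orientation: [0.0, 0.005, 1.0, 0.0]
wrist_force: [-1.1, -0.1, -7.0]
finger_gap: 0.0235
grip_force: 80.2
```

Request:
{"method": "apply_moves", "body": {
  "moves": [0, 0, -0.1, 0, 0, 0, 0, 0, -0.16, 0, 0, 0]
}}

```text
clock: 32.08
tcp_pos: [0.5207, 0.0609, 0.1301]
orientation: [0.002, 0.005, 1.0, -0.0]
wrist_force: [-7.5, -0.7, 22.1]
finger_gap: 0.0232
grip_force: 83.1
```

Request:
{"method": "apply_moves", "body": {
  "moves": [0, 0, 0, 0, 0, 0, 0, 0, 0, 0, 0, 0, 0, 0, 0, 0, 0, 0, 0, 0, 0, 0, 0, 0, 0, 0, 1, 0, 0, 0, 0, 0, 2.5, 0, 0, -0.1, -4.48, 9.68, 3, 0, 0, -1.61, -4.48, 9.68, 3, 0, 0, -1.61, -4.48, 9.68, 3, 0, 0, -1.61, -4.48, 9.68, 3, 0, 0, -1.61, -4.48, 9.68, 3, 0, 0, -1.61, -4.48, 9.68, 3, 0, 0, -1.61, -4.48, 9.68, 3, 0, 0, -1.61, -4.48, 9.68, 3, 0, 0, -1.61, -4.48, 9.68, 2, 0, 0, -1.61, -4.48, 9.68, 1, 0, 0, -1.61, -4.48, 9.68, 0, 0, 0, -1.61, -4.48, 9.68, -0.3, 0, 0, -1.61, -4.48, 9.68, -0.3, 0, 0, -1.61, -4.48, 9.68, -0.3, 0, 0, -1.61],
  "claw": 55
}}

```text
clock: 33.75
tcp_pos: [0.4071, 0.3027, 0.1189]
orientation: [-0.0, 0.725, 0.689, -0.001]
wrist_force: [0.3, 0.3, 0.8]
finger_gap: 0.0471
grip_force: 0.0
```

Run:
```python
from h import *
t=cam('top','t7.png'); np.savez('pics/t7.npz',**t);w=cam('wrist','w11.png'); np.savez('pics/w11.npz',**w)
s=status.get_state();print(s['tcp_pos'],s['orientation'],s['finger_gap'])
o=np.zeros((420,800,3),np.uint8);o[:,:560]=w['image'];o[:210,560:]=cv2.resize(t['image'][130:235,240:360],(240,210))
o[210:,560:]=cv2.resize(cam('side')['image'][140:280,150:310],(240,210))
cv2.imwrite('pics/z8.png',o)
```

```text
[0.40797455 0.30304884 0.12003092] [1.30134999e-04 7.23167202e-01 6.90672934e-01 2.81810257e-04] 0.047053827104060836
```

View pics/z8.png

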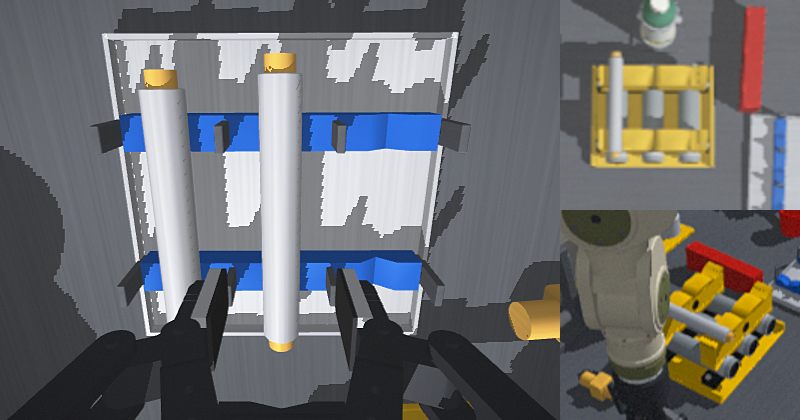

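Request:
{"method": "apply_moves", "body": {
  "moves": [0, 0, -1.3, 0, 0, 0, 0, 0, -2.6, 0, 0, 0, 0, 0, -3.4, 0, 0, 0, 0, 0, -3.7, 0, 0, 0, 0, 0, -3.74, 0, 0, 0, 0, 0, -3.74, 0, 0, 0]
}}

```text
clock: 34.4
tcp_pos: [0.4081, 0.3031, 0.0269]
orientation: [0.0, 0.724, 0.69, 0.0]
wrist_force: [0.2, -0.4, 0.1]
finger_gap: 0.0468
grip_force: 0.0
```

Request:
{"method": "apply_moves", "body": {
  "moves": [0, 0, 0, 0, 0, 0, 0, 0, 0, 0, 0, 0, 0, 0, 0, 0, 0, 0, 0, 0, 0, 0, 0, 0, 0, 0, 0, 0, 0, 0, 0, 0, 0, 0, 0, 0, 0, 0, 0, 0, 0, 0, 0, 0, 0.3, 0, 0, 0, 0, 0, 1, 0, 0, 0],
  "claw": 0
}}

```text
clock: 35.15
tcp_pos: [0.4055, 0.3017, 0.05]
orientation: [-0.0, 0.724, 0.69, -0.002]
wrist_force: [0.1, -0.3, -8.3]
finger_gap: 0.0236
grip_force: 79.4
```

Request:
{"method": "apply_moves", "body": {
  "moves": [0, 0, 1.6, 0, 0, 0, 0, 0, 3.2, 0, 0, 0.1, 0, 0, 4.8, 0, 0, 0.2, 0, 0, 6.2, 0, 0, 0.35, 4.4, -12.52, 6.2, 0, 0, 1.61, 4.4, -12.52, 6.2, 0, 0, 1.61, 4.4, -12.52, 6.2, 0, 0, 1.61, 4.4, -12.52, 6.2, 0, 0, 1.61, 4.4, -12.52, 6.2, 0, 0, 1.61, 4.4, -12.52, 6.2, 0, 0, 1.61, 4.4, -12.52, 6.2, 0, 0, 1.61, 4.4, -12.52, 6.2, 0, 0, 1.61, 4.4, -12.52, 6.2, 0, 0, 1.61, 4.4, -12.52, 6.2, 0, 0, 1.61, 4.4, -12.52, 6.2, 0, 0, 1.61, 4.4, -12.52, 6.2, 0, 0, 1.61, 4.4, -12.52, 5.4, 0, 0, 1.61, 4.4, -12.52, 4.6, 0, 0, 1.61, 4.4, -12.52, 4, 0, 0, 1.61, 4.4, -12.52, 3.6, 0, 0, 1.61]
}}

```text
clock: 36.82
tcp_pos: [0.5159, -0.01, 0.1395]
orientation: [-0.002, 0.005, 1.0, 0.0]
wrist_force: [-0.4, 1.2, -8.0]
finger_gap: 0.0235
grip_force: 81.0
```

Request:
{"method": "apply_moves", "body": {
  "moves": [0, 0, -0.1, 0, 0, 0, 0, 0, -0.2, 0, 0, 0, 0, 0, -0.3, 0, 0, 0, 0, 0, -0.4, 0, 0, 0, 0, 0, -0.43, 0, 0, 0]
}}

```text
clock: 37.23
tcp_pos: [0.5181, -0.0102, 0.131]
orientation: [0.001, 0.005, 1.0, -0.0]
wrist_force: [0.1, 0.1, -7.9]
finger_gap: 0.0228
grip_force: 80.9
```

Request:
{"method": "apply_moves", "body": {
  "moves": [0, 0, -0.05, 0, 0, 0, 0, 0, -0.05, 0, 0, 0, 0, 0, 0, 0, 0, 0, 0, 0, 0, 0, 0, 0, 0, 0, 1, 0, 0, 0, 0, 0, 2.5, 0, 0, -0.1, -7.12, 12.32, 3.2, 0, 0, -1.6, -7.12, 12.32, 3.2, 0, 0, -1.6, -7.12, 12.32, 3.2, 0, 0, -1.6, -7.12, 12.32, 3.2, 0, 0, -1.6, -7.12, 12.32, 3.2, 0, 0, -1.6, -7.12, 12.32, 3.2, 0, 0, -1.6, -7.12, 12.32, 3.2, 0, 0, -1.6, -7.12, 12.32, 3.2, 0, 0, -1.6, -7.12, 12.32, 3.2, 0, 0, -1.6, -7.12, 12.32, 3, 0, 0, -1.6, -7.12, 12.32, 2, 0, 0, -1.6, -7.12, 12.32, 1, 0, 0, -1.6, -7.12, 12.32, 0, 0, 0, -1.6, -7.12, 12.32, -0.3, 0, 0, -1.6],
  "claw": 55
}}

```text
clock: 38.9
tcp_pos: [0.338, 0.2973, 0.1207]
orientation: [-0.0, 0.722, 0.692, -0.002]
wrist_force: [-0.7, -0.7, -0.1]
finger_gap: 0.047
grip_force: 0.0
```

Run:
```python
from m import *
w=cam('wrist','w12.png'); np.savez('pics/w12.npz',**w)
s=status.get_state();print(s['tcp_pos'],s['orientation'],s['finger_gap'])
h=cv2.cvtColor(w['image'],cv2.COLOR_BGR2HSV);m=cv2.inRange(h,(12,90,90),(28,255,255))
for k in cv2.findContours(m,cv2.RETR_EXTERNAL,cv2.CHAIN_APPROX_NONE)[0]:
    if cv2.contourArea(k)>60:
        x,y,a,b=cv2.boundingRect(k);print((x,y,a,b),ray(w,x+a/2,y+b/2,.036)[:2].round(4))
```

```text
[0.33793196 0.29704681 0.12073648] [-4.22637906e-04  7.20177289e-01  6.93787066e-01 -1.99997851e-03] 0.047617485157883235
(403, 399, 26, 21) [0.4368 0.1347]
(529, 393, 31, 27) [0.536  0.1339]
(270, 339, 25, 11) [0.3354 0.2004]
(20, 311, 28, 13) [0.1611 0.2304]
(268, 52, 32, 20) [0.3439 0.3906]
(0, 44, 35, 22) [0.197  0.4003]
```

Request:
{"method": "apply_moves", "body": {
  "moves": [0.06, 0, -1.3, 0, 0, -0.02, 0.06, 0, -2.6, 0, 0, -0.02, 0.06, 0, -3.4, 0, 0, -0.02, 0.06, 0, -3.7, 0, 0, -0.02, 0.06, 0, -3.76, 0, 0, -0.02, 0.06, 0, -3.76, 0, 0, -0.02]
}}

```text
clock: 39.45
tcp_pos: [0.3421, 0.2983, 0.0301]
orientation: [0.0, 0.727, 0.686, 0.001]
wrist_force: [0.0, 0.1, 0.5]
finger_gap: 0.0465
grip_force: 0.0
```

Request:
{"method": "apply_moves", "body": {
  "moves": [0, 0, 0, 0, 0, 0, 0, 0, 0, 0, 0, 0, 0, 0, 0, 0, 0, 0, 0, 0, 0, 0, 0, 0, 0, 0, 0, 0, 0, 0, 0, 0, 0, 0, 0, 0, 0, 0, 0, 0, 0, 0, 0, 0, 0.3, 0, 0, 0, 0, 0, 1, 0, 0, 0],
  "claw": 0
}}

```text
clock: 40.2
tcp_pos: [0.3394, 0.2968, 0.0533]
orientation: [-0.0, 0.727, 0.686, -0.002]
wrist_force: [-0.7, -0.2, -7.5]
finger_gap: 0.0235
grip_force: 79.5
```

Request:
{"method": "apply_moves", "body": {
  "moves": [0, 0, 1.6, 0, 0, 0, 0, 0, 3.2, 0, 0, 0.1, 0, 0, 4.8, 0, 0, 0.2, 0, 0, 6.2, 0, 0, 0.35, 7.08, -15.12, 6.2, 0, 0, 1.615, 7.08, -15.12, 6.2, 0, 0, 1.615, 7.08, -15.12, 6.2, 0, 0, 1.615, 7.08, -15.12, 6.2, 0, 0, 1.615, 7.08, -15.12, 6.2, 0, 0, 1.615, 7.08, -15.12, 6.2, 0, 0, 1.615, 7.08, -15.12, 6.2, 0, 0, 1.615, 7.08, -15.12, 6.2, 0, 0, 1.615, 7.08, -15.12, 6.2, 0, 0, 1.615, 7.08, -15.12, 6.2, 0, 0, 1.615, 7.08, -15.12, 6.2, 0, 0, 1.615, 7.08, -15.12, 6.2, 0, 0, 1.615, 7.08, -15.12, 6.2, 0, 0, 1.615, 7.08, -15.12, 5.4, 0, 0, 1.615, 7.08, -15.12, 4.6, 0, 0, 1.615, 7.08, -15.12, 4, 0, 0, 1.615]
}}

```text
clock: 41.87
tcp_pos: [0.517, -0.0799, 0.1529]
orientation: [-0.001, 0.008, 1.0, 0.0]
wrist_force: [-0.7, -0.1, -8.5]
finger_gap: 0.0228
grip_force: 80.7
```

Request:
{"method": "apply_moves", "body": {
  "moves": [0, 0, -0.3, 0, 0, 0, 0, 0, -0.5, 0, 0, 0, 0, 0, -0.65, 0, 0, 0, 0, 0, -0.75, 0, 0, 0, 0, 0, -0.82, 0, 0, 0, 0, 0, -0.82, 0, 0, 0]
}}

```text
clock: 42.37
tcp_pos: [0.5184, -0.0801, 0.134]
orientation: [0.0, 0.007, 1.0, -0.0]
wrist_force: [0.2, -0.6, -7.6]
finger_gap: 0.0233
grip_force: 80.6
```

Request:
{"method": "apply_moves", "body": {
  "moves": [0, 0, -0.05, 0, 0, 0, 0, 0, -0.05, 0, 0, 0, 0, 0, 0, 0, 0, 0, 0, 0, 0, 0, 0, 0, 0, 0, 1, 0, 0, 0, 0, 0, 2.5, 0, 0, 0, 0, 0, 4, 0, 0, 0, 0, 0, 5.5, 0, 0, 0, 0, 0, 7, 0, 0, 0, 2.8, 2.6, 8.5, 0, 0, 0, 2.8, 2.6, 8.5, 0, 0, 0, 2.8, 2.6, 8.5, 0, 0, 0, 2.8, 2.6, 8.5, 0, 0, 0, 2.8, 2.6, 8.5, 0, 0, 0],
  "claw": 55
}}

```text
clock: 43.53
tcp_pos: [0.5889, -0.0145, 0.3465]
orientation: [0.001, 0.007, 1.0, -0.0]
wrist_force: [0.1, -0.2, -0.8]
finger_gap: 0.047
grip_force: 0.0
```

Run:
```python
from m import *
w=cam('wrist','w13.png'); np.savez('pics/w13.npz',**w);t=cam('top'); np.savez('pics/t8.npz',**t)
s=status.get_state();print(s['tcp_pos'],s['orientation'],s['finger_gap'])
o=np.zeros((420,800,3),np.uint8);o[:,:560]=w['image'];o[:210,560:]=cv2.resize(t['image'][130:235,240:360],(240,210))
o[210:,560:]=cv2.resize(cam('side')['image'][140:280,150:310],(240,210))
cv2.imwrite('pics/z9.png',o)
print(proj(w,(.685,-.016,.227)))
```

```text
[ 0.58756363 -0.01546421  0.34579196] [-3.97784673e-04  7.47874629e-03  9.99971952e-01 -6.61480692e-05] 0.04714419435174073
[282.33310188 314.88998718]
```

View pics/z9.png

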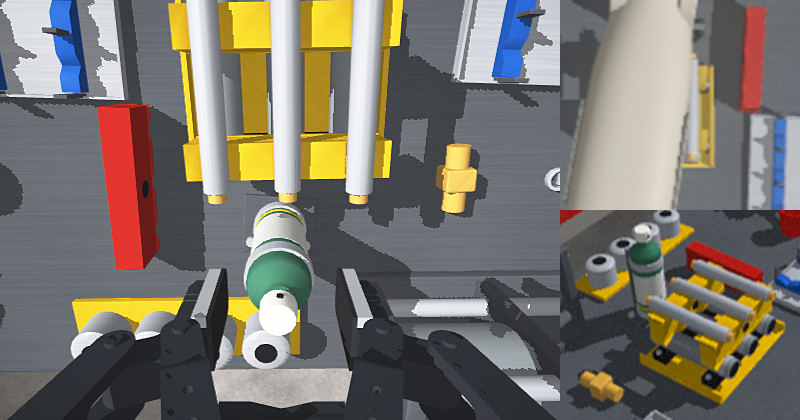

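Run:
```python
from m import *
w=dict(np.load('pics/w13.npz'))
print('cap',ray(w,278,320,.227)[:2].round(4))
h=cv2.cvtColor(w['image'],cv2.COLOR_BGR2HSV);m=cv2.inRange(h,(0,0,235),(180,25,255));m[:300]=0;m[340:]=0;m[:,:255]=0;m[:,:][:,302:]=0
k=max(cv2.findContours(m,cv2.RETR_EXTERNAL,cv2.CHAIN_APPROX_NONE)[0],key=cv2.contourArea);b=cv2.boundingRect(k);(x,y),r=cv2.minEnclosingCircle(k);print(b,(x,y),r,ray(w,x,y,.227)[:2].round(4))
for u in(213,287,361):print('rod',ray(w,u,100,.133)[:2].round(4))
for u,v in((218,200),(287,198),(357,200)):print('end',ray(w,u,v,.133)[:2].round(4))
mr=cv2.inRange(h,(0,120,60),(8,255,255));mr[:,:80]=0;mr[:,175:]=0;mr[280:]=0
vals=w['image'][:,:,2]
for v in(120,150,187,220,255):print(v,np.flatnonzero(mr[v])[[0,-1]],vals[v,100:160:4].tolist())
```

```text
cap [ 0.6899 -0.0196]
(255, 300, 41, 40) (271.46429443359375, 321.5714416503906) 23.97566032409668 [ 0.6913 -0.025 ]
rod [ 0.5207 -0.0768]
rod [ 0.5216 -0.0095]
rod [0.5225 0.0578]
end [ 0.6162 -0.0789]
end [ 0.615  -0.0102]
end [0.618  0.0594]
120 [ 99 149] [229, 228, 227, 229, 230, 229, 229, 234, 103, 104, 101, 105, 141, 64, 66]
150 [102 152] [101, 229, 228, 229, 227, 227, 228, 227, 241, 103, 106, 102, 103, 108, 66]
187 [106 153] [113, 106, 231, 228, 228, 228, 228, 227, 228, 137, 108, 23, 45, 130, 66]
220 [110 157] [112, 110, 102, 229, 228, 228, 228, 228, 229, 228, 95, 102, 103, 102, 124]
255 [114 153] [112, 112, 112, 107, 225, 226, 227, 226, 226, 226, 233, 102, 105, 104, 63]
```

Request:
{"method": "apply_moves", "body": {
  "moves": [4, -0.1, 0, 0, 0, 0, 4, -0.1, 0, 0, 0, 0, 4, -0.1, 0, 0, 0, 0, 4, -0.1, 0, 0, 0, 0, 4, -0.1, -1.4, 0, 0, 0, 4, -0.1, -2.6, 0, 0, 0, 4, -0.1, -3.4, 0, 0, 0, 4, -0.1, -3.9, 0, 0, 0, 4, -0.1, -4.1, 0, 0, 0, 4, -0.1, -4.1, 0, 0, 0],
  "claw": 0
}}

```text
clock: 44.52
tcp_pos: [0.6864, -0.0182, 0.2426]
orientation: [-0.001, 0.008, 1.0, 0.0]
wrist_force: [-0.3, -0.5, 0.1]
finger_gap: -0.0001
grip_force: 0.0
```

Request:
{"method": "apply_moves", "body": {
  "moves": [0, 0, -0.2, 0, 0, 0, 0, 0, -0.35, 0, 0, 0, 0, 0, -0.45, 0, 0, 0, 0, 0, -0.53, 0, 0, 0, 0, 0, -0.58, 0, 0, 0, 0, 0, -0.58, 0, 0, 0, 0, 0, -0.58, 0, 0, 0]
}}

```text
clock: 45.1
tcp_pos: [0.6886, -0.018, 0.231]
orientation: [0.001, 0.007, 1.0, -0.0]
wrist_force: [-1.7, -0.7, 7.7]
finger_gap: 0.0002
grip_force: 3.4
```

Request:
{"method": "apply_moves", "body": {
  "moves": [0, 0, -0.08, 0, 0, 0, 0, 0, -0.16, 0, 0, 0, 0, 0, -0.22, 0, 0, 0, 0, 0, -0.22, 0, 0, 0, 0, 0, -0.22, 0, 0, 0]
}}

```text
clock: 45.52
tcp_pos: [0.6886, -0.0179, 0.228]
orientation: [0.003, 0.007, 1.0, -0.001]
wrist_force: [-5.0, -0.3, 14.9]
finger_gap: 0.0001
grip_force: 7.8
```

Request:
{"method": "apply_moves", "body": {
  "moves": [0, 0, 1, 0, 0, 0, 0, 0, 2.5, 0, 0, 0, 0, 0, 3.5, 0, 0, 0, -2.4, -7.5, 3.5, 0, 0, 0, -2.4, -7.5, 3.5, 0, 0, 0, -2.4, -7.5, 3.5, 0, 0, 0, -2.4, -7.5, 2, 0, 0, 0, -2.4, -7.5, 1, 0, 0, 0, -2.4, -7.5, 1, 0, 0, 0, -2.4, -7.5, 1, 0, 0, 0, -2.4, -7.5, 1, 0, 0, 0],
  "claw": 62
}}

```text
clock: 46.43
tcp_pos: [0.6277, -0.2053, 0.2483]
orientation: [-0.001, 0.008, 1.0, 0.001]
wrist_force: [0.4, 0.1, 0.8]
finger_gap: 0.0529
grip_force: 0.0
```

Run:
```python
from m import *
w=cam('wrist','w14.png'); np.savez('pics/w14.npz',**w)
s=status.get_state();print(s['tcp_pos'],s['orientation'],s['finger_gap'])
h=cv2.cvtColor(w['image'],cv2.COLOR_BGR2HSV);mr=cv2.inRange(h,(0,120,60),(8,255,255));mr[290:]=0
k=max([k for k in cv2.findContours(mr,cv2.RETR_EXTERNAL,cv2.CHAIN_APPROX_NONE)[0] if 200<k[:,0,0].mean()<360],key=cv2.contourArea)
q=np.zeros_like(mr);cv2.drawContours(q,[k],-1,255,-1);print(cv2.boundingRect(k))
for v in range(cv2.boundingRect(k)[1]+8,cv2.boundingRect(k)[1]+cv2.boundingRect(k)[3],35):
    u=np.flatnonzero(q[v]);print(v,u[0],u[-1],w['image'][v,u[0]-2:u[-1]+3:3,2].tolist(),ray(w,u[0],v,.064)[:2].round(4),ray(w,u[-1],v,.064)[:2].round(4))
x,y,a,b=cv2.boundingRect(k)
print(ray(w,x+a/2,y,.064)[:2],ray(w,x+a/2,y+b,.064)[:2])
```

```text
[ 0.62863405 -0.20478551  0.24957616] [5.71644498e-04 7.36095672e-03 9.99972743e-01 5.73328987e-05] 0.053081706417917617
(260, 62, 50, 219)
70 265 308 [111, 245, 237, 234, 235, 235, 235, 235, 235, 235, 235, 236, 234, 233, 234, 237] [ 0.5349 -0.2179] [ 0.5355 -0.1829]
105 264 306 [111, 247, 235, 235, 236, 235, 235, 235, 235, 234, 233, 232, 232, 233, 234, 51] [ 0.5623 -0.2195] [ 0.5629 -0.1844]
140 264 304 [112, 236, 235, 235, 237, 236, 237, 238, 236, 236, 234, 235, 234, 234, 204] [ 0.5915 -0.2205] [ 0.592  -0.1859]
175 263 302 [110, 236, 235, 236, 235, 234, 235, 234, 235, 235, 235, 236, 235, 239, 52] [ 0.6224 -0.2223] [ 0.623  -0.1876]
210 262 300 [102, 235, 236, 234, 234, 234, 234, 234, 231, 232, 233, 231, 231, 241, 66] [ 0.6554 -0.2243] [ 0.656  -0.1894]
245 261 298 [101, 234, 235, 234, 233, 231, 233, 231, 234, 234, 234, 234, 233, 95] [ 0.6906 -0.2265] [ 0.6912 -0.1913]
280 273 295 [126, 181, 191, 210, 249, 255, 255, 255, 252] [ 0.7286 -0.2159] [ 0.7289 -0.1943]
[ 0.52915743 -0.2015223 ] [ 0.72989318 -0.20414155]
```

Request:
{"method": "apply_moves", "body": {
  "moves": [0.03, -0.03, -2, 0, 0, -0.04, 0.03, -0.03, -3.6, 0, 0, -0.04, 0.03, -0.03, -5.2, 0, 0, -0.04, 0.03, -0.03, -6.8, 0, 0, -0.04, 0.03, -0.03, -7.8, 0, 0, -0.04, 0.03, -0.03, -8.5, 0, 0, -0.04, 0.03, -0.03, -8.8, 0, 0, -0.04, 0.03, -0.03, -8.8, 0, 0, -0.04, 0.03, -0.03, -8.8, 0, 0, -0.04]
}}

```text
clock: 47.23
tcp_pos: [0.6307, -0.2055, 0.0304]
orientation: [0.001, 0.027, 1.0, -0.0]
wrist_force: [0.1, 0.1, 0.6]
finger_gap: 0.0529
grip_force: 0.0
```

Request:
{"method": "apply_moves", "body": {
  "moves": [0, 0, 0, 0, 0, 0, 0, 0, 0, 0, 0, 0, 0, 0, 0, 0, 0, 0, 0, 0, 0, 0, 0, 0, 0, 0, 0, 0, 0, 0, 0, 0, 0, 0, 0, 0, 0, 0, 0.3, 0, 0, 0, 0, 0, 1, 0, 0, 0, 0, 0, 2, 0, 0, 0, 0, 0, 2, 0, 0, 0],
  "claw": 0,
  "newtons": 60
}}

```text
clock: 48.07
tcp_pos: [0.6312, -0.2072, 0.0839]
orientation: [0.003, 0.028, 1.0, -0.001]
wrist_force: [0.1, -1.5, -0.6]
finger_gap: 0.0353
grip_force: 60.6
```

Request:
{"method": "apply_moves", "body": {
  "moves": [0, 0, 1.6, 0, 0, 0, 0, 0, 3.2, 0, 0, -0.1, -5, 1, 4.8, 0, 0, -1.516, -5, 1, 5.6, 0, 0, -1.516, -5, 1, 5.6, 0, 0, -1.516, -5, 1, 5.6, 0, 0, -1.516, -5, 1, 5.6, 0, 0, -1.516, -5, 1, 5.6, 0, 0, -1.516, -5, 1, 5.6, 0, 0, -1.516, -5, 1, 5.6, 0, 0, -1.516, -5, 1, 5.6, 0, 0, -1.516, -5, 1, 5.6, 0, 0, -1.516, -5, 1, 5.6, 0, 0, -1.516, -4.52, 7.76, 5.6, 0, 0, -1.516, -4.52, 7.76, 5.6, 0, 0, -1.516, -4.52, 7.76, 5.6, 0, 0, -1.516, -4.52, 7.76, 5.6, 0, 0, -1.516, -4.52, 7.76, 5.6, 0, 0, -1.516, -4.52, 7.76, 5.6, 0, 0, -1.516, -4.52, 7.76, 5.6, 0, 0, -1.516]
}}

```text
clock: 49.73
tcp_pos: [0.5157, -0.0118, 0.2184]
orientation: [0.0, 0.707, 0.708, -0.0]
wrist_force: [0.3, -1.4, -1.2]
finger_gap: 0.0352
grip_force: 60.6
```

Run:
```python
from m import *
w=cam('wrist','w15.png'); np.savez('pics/w15.npz',**w)
s=status.get_state();print(s['tcp_pos'],s['orientation'],s['finger_gap'],s['wrist_force'])
h=cv2.cvtColor(w['image'],cv2.COLOR_BGR2HSV);mr=cv2.inRange(h,(0,120,60),(8,255,255))
k=max(cv2.findContours(mr,cv2.RETR_EXTERNAL,cv2.CHAIN_APPROX_NONE)[0],key=cv2.contourArea);x,y,a,b=cv2.boundingRect(k);print(x,y,a,b)
zt=s['tcp_pos'][2]+.033
for v in(y+3,y+50,y+100):
    u=np.flatnonzero(mr[v,x:x+a])+x;print(v,u[0],u[-1],ray(w,u[0],v,zt)[:2].round(4),ray(w,u[-1],v,zt)[:2].round(4))
# rods at left side of the image
g=w['image'][:,:,2]
for uu in(60,100,150):
    b=(w['image'][:,uu].min(1)>170);ix=np.flatnonzero(b);print(uu,[ (r[0],r[-1],ray(w,uu,(r[0]+r[-1])/2,.133)[:2].round(4).tolist()) for r in np.split(ix,np.flatnonzero(np.diff(ix)>2)+1) if len(r)>8])
```

```text
[ 0.51578861 -0.0125235   0.21839111] [ 1.31796689e-04  7.07230923e-01  7.06982555e-01 -2.68670521e-04] 0.03519540460673712 [ 0.61079621 -0.07861902 -2.20835622]
210 6 145 402
9 211 353 [0.499  0.0884] [0.534  0.0884]
56 214 351 [0.4991 0.0777] [0.5342 0.0777]
106 216 348 [0.4989 0.0654] [0.5341 0.0654]
60 []
100 [(np.int64(338), np.int64(349), [0.3849, -0.1084])]
150 [(np.int64(91), np.int64(126), [0.4403, 0.0566]), (np.int64(212), np.int64(238), [0.4319, -0.0159])]
```

Request:
{"method": "apply_moves", "body": {
  "moves": [0.05, 0, -0.8, 0, 0, 0, 0.05, 0, -1.4, 0, 0, 0, 0.05, 0, -1.7, 0, 0, 0, 0.05, 0, -1.8, 0, 0, 0, 0.05, 0, -1.88, 0, 0, 0, 0.05, 0, -1.92, 0, 0, 0, 0.05, 0, -1.92, 0, 0, 0]
}}

```text
clock: 50.37
tcp_pos: [0.5176, -0.0124, 0.1711]
orientation: [0.0, 0.707, 0.707, 0.0]
wrist_force: [-0.3, -0.8, -1.9]
finger_gap: 0.0355
grip_force: 60.6
```

Lower gently, then release and rise.

Request:
{"method": "apply_moves", "body": {
  "moves": [0, 0, -0.05, 0, 0, 0, 0, 0, -0.1, 0, 0, 0, 0, 0, -0.1, 0, 0, 0]
}}

```text
clock: 50.62
tcp_pos: [0.5178, -0.0119, 0.1696]
orientation: [0.001, 0.707, 0.707, 0.001]
wrist_force: [-1.3, 0.5, 3.3]
finger_gap: 0.0353
grip_force: 61.5
```

Request:
{"method": "apply_moves", "body": {
  "moves": [0, 0, 0, 0, 0, 0, 0, 0, 0, 0, 0, 0, 0, 0, 0, 0, 0, 0, 0, 0, 0, 0, 0, 0, 0, 0, 1, 0, 0, 0, 0, 0, 2.5, 0, 0, 0, 0, 0, 4, 0, 0, 0, -1, -2, 6, 0, 0, 0, -1, -6, 6, 0, 0, 0, -1, -6, 6, 0, 0, 0, -1, -6, 6, 0, 0, 0, -1, -6, 6, 0, 0, 0],
  "claw": 62
}}

```text
clock: 51.62
tcp_pos: [0.4923, -0.1683, 0.3192]
orientation: [0.002, 0.71, 0.705, -0.001]
wrist_force: [1.0, -0.4, -0.0]
finger_gap: 0.0528
grip_force: 0.0
```

Run:
```python
from m import *
w=cam('wrist','w16.png'); np.savez('pics/w16.npz',**w);t=cam('top'); np.savez('pics/t9.npz',**t)
s=status.get_state();print(s['tcp_pos'],s['orientation'],s['finger_gap'])
o=np.zeros((600,800,3),np.uint8);o[:420,:560]=w['image'];o[:210,560:]=cv2.resize(t['image'][130:235,240:360],(240,210))
o[210:600,280:800]=cv2.resize(cam('side')['image'][140:260,150:310],(520,390))
cv2.imwrite('pics/z10.png',o)
h=cv2.cvtColor(w['image'],cv2.COLOR_BGR2HSV);mr=cv2.inRange(h,(0,120,60),(8,255,255))
for k in cv2.findContours(mr,cv2.RETR_EXTERNAL,cv2.CHAIN_APPROX_NONE)[0]:
    if cv2.contourArea(k)>300:x,y,a,b=cv2.boundingRect(k);print((x,y,a,b),ray(w,x,y,.202)[:2],ray(w,x+a,y+b,.202)[:2])
```

```text
[ 0.49199143 -0.16356334  0.31802313] [4.27961697e-05 7.08448547e-01 7.05762439e-01 1.82074465e-04] 0.053025219073591756
(330, 338, 29, 75) [ 0.53278302 -0.28640089] [ 0.56193502 -0.3683682 ]
(290, 0, 61, 121) [ 0.49948283 -0.03891318] [ 0.54039308 -0.11081308]
```

View pics/z10.png

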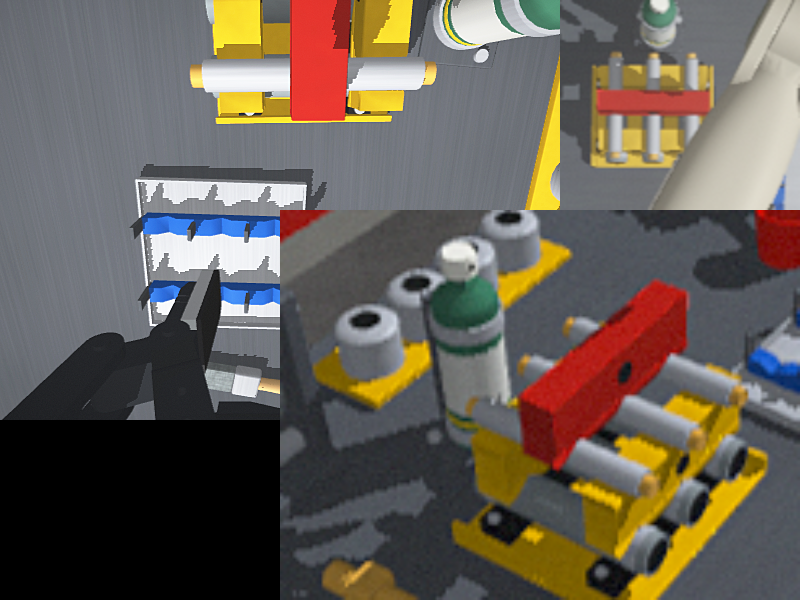

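```bash
python3 -c "
from h import *
print(status.get_state()['qvel'].round(3)); print(job.hand_in())"
```

```text
[ 0.036 -0.006 -0.015  0.002  0.001 -0.001]
the job is handed in; nothing more can be done
None
```

I packed the cradle in the required order — barrels, yellow strips, rods, nozzle cap pressed and released, then red strip. The last camera check showed everything seated, and I handed the job in at about 52 s; no verdict came back.

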